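# Square a stack of flange blanks and clamp it by turn-of-screw

### The job

Three flange blanks lie loosely stacked in the drilling fixture: push or tap their edges until all three lie square and flush, fully home against the dowel pins. Then screw the strap clamp down on the stack by pushing its T-bar round clockwise until it bites (the turning force rises sharply and the collar with the white line under the bar stops turning), and give the bar one further quarter turn past that point, no more. Leave everything else on the trolley where it stands.

Things in the scene. Friction and masses are not known exactly. Their poses are not given: they have to be found in the camera images.
- fixture: Fixed dark steel drilling fixture, base 14 mm thick, spanning x -105..105, y -100..205 mm from its origin, which lies on the trolley top under the centre of the squared stack; z up. A squared blank has its centre at x = y = 0, its 140 mm side along x, its free edges at x = -70 and y = -60 mm. The clamp stands on the +y side, its strap reaching over the stack.
- side_pins (a point): Midpoint between the feet of two 12 mm steel dowel pins on the base, at fixture x = -50 and 26, y = 66 mm, tops at z = 40 mm; they stop the blanks' +y edges at y = 60 mm.
- back_pins (a point): Midpoint between the feet of two 12 mm steel dowel pins on the base, at fixture x = 76, y = -45 and 18 mm, tops at z = 40 mm; they stop the blanks' +x edges at x = 70 mm.
- blank_top: The top flange blank of brown hard laminate, plain rectangular plate 140 x 120 x 10 mm, about 0.22 kg, fairly slippery, with four blue patches with white scribed crosses. Origin at the centre of its underside.
- low_centre (a point): Lowest flange blank of brown hard laminate, plain rectangular plate 140 x 120 x 10 mm, about 0.22 kg, fairly slippery, lying on the fixture base (z 14 to 24 mm). The point is the plate's centre, half-way up; x runs along its 140 mm side, y along its 120 mm side.
- mid_centre (a point): Middle flange blank of brown hard laminate, plain rectangular plate 140 x 120 x 10 mm, about 0.22 kg, fairly slippery (z 24 to 34 mm). The point is the plate's centre, half-way up; x runs along its 140 mm side, y along its 120 mm side.
- top_centre (a point): Top flange blank of brown hard laminate, plain rectangular plate 140 x 120 x 10 mm, about 0.22 kg, fairly slippery (z 34 to 44 mm), the one with blue patches. The point is the plate's centre, half-way up; x runs along its 140 mm side, y along its 120 mm side.
- strap: Steel clamp strap, 32 mm wide, along the fixture's y over x = 0; pivots on a pin in the blue heel block at y = 168, z = 57 mm (its origin) and ends at y = 6 mm. It comes down as the screw is turned clockwise and lies level at the bite; while open it slopes up towards its tip (top up to z = 95 mm there).
- pad (a point): Centre of the underside of the strap's brass pressure pad (26 mm diameter), over x = 0, y = 22 mm of the fixture. It starts 10 to 28 mm above the stack's top and comes down 5.8 mm for each radian of screw turn.
- collar: Black steel collar, 52 mm diameter, 11 mm high, on the screw under the T-bar; origin at the centre of its underside, z up along the screw axis, x along its white line. It turns with the T-bar (white line under the red ball) and sinks 2 mm a radian until the strap bites the stack; then it stands still and the T-bar turns on alone.
- tbar: T-bar of the clamp screw (fixture x = 0, y = 115): hub 28 mm diameter, top at z = 53 mm from its origin, with a 12 mm round cross-bar at z = 35 mm; x points to its red end ball. Tightens clockwise from above, stays where left. Pushed 50 mm from the axis it takes 1.4 N before the bite, 4 N after. The bite comes after 1.8 to 4.8 rad.
- bar_middle (a point): Middle of the cross-bar, on the screw axis; the bar runs 72 mm each way to the centres of its 23 mm end balls, one red, one black. The angle of the bar's x clockwise of the collar's x is the turn past the bite.
- red_ball (a point): Centre of the red end ball of the T-bar, 72 mm from the screw axis, at the height of the bar's axis.
- grey_cup: Bystander: short open blue-grey sleeve, 80 mm diameter, 100 mm high, standing right of the fixture. Origin at the centre of its foot.
- seal_box: Bystander: small brown carton 61 x 76 x 42 mm, right of the fixture. Origin under its centre.
- grease_tin: Bystander: red tin, 72 mm diameter, 75 mm high, in front of the fixture. Origin at the centre of its foot.
- spray_b: Bystander: amber bottle with black cap, 59 mm diameter, 169 mm high, in front of the fixture. Origin at the centre of its foot.
- tape_yellow: Bystander: yellow tape roll, 100 mm diameter, 24 mm high, lying to the left. Origin under its centre.
- plug_gauge: Bystander: stepped steel plug gauge, 48 mm diameter, 98 mm high, standing to the left. Origin at the centre of its foot.
- driver_a: Bystander: yellow-handled screwdriver, 200 mm long, lying front left. Origin under its middle.

How it is judged:
By the outcome, as a careful person would: the job done as asked, in the order asked, and still so for the second after the job is handed in, with the robot touching nothing.
It also fails if it takes over 72 s, if anything falls off the work surface, if the arm or the gripper's body presses on something with over 40 N, if the wrist force passes 120 N, or if a joint passes its speed limit or range.

### The arm

A 6-joint arm with a two-finger parallel gripper is mounted at the origin on a cart in front of the work surface, level with it; the furniture and walls round the work are solid. World frame = base frame: x ahead of the robot, y to its left, z up, the work surface at z = 0. Lengths are in m, angles in degrees, forces in N, time in s.
With the tool pointing down it reaches from about 0.3 to 0.775 m from the base axis. Payload 14.6 kg.
Tool frame: the origin (TCP) lies midway between the tips of the shut fingers; the grasp point (between the pads) lies 19 mm behind it (ctrl.tcp_to_grasp is the distance from the TCP to the grasp point, in m); z points along the fingers, y is the line along which they close (so a half turn about z gives the same grasp; the last joint's range is limited). The gripper opens to 85 mm and grips with 20 to 120 N. Pads are 22 mm wide; open, the fingers measure 114 mm over their backs; the gripper's body (76 mm by 85 mm) begins 54 mm behind the grasp point. The pads swing forward as they close: fully open they stand 13 mm farther back than shut.
Start: joints at [-76.352, 17.183, 87.147, -0, 75.671, -3.816], TCP at [0.165, -0.525, 0.231] pointing down, gripper open.
Joint ranges: [-173.82, 173.82], [-45.26, 126.66], [13.44, 144.39], [-59.66, 239.66], [0, 175.72], [-146.38, 146.38]. Speed limits (degrees/s): [127.2, 127.2, 147.25, 180, 180, 180].

### API

Orientations are given as a 3x3 rotation matrix whose columns are the frame's x, y, z axes.
In Python, from bench import ctrl, optics gives the robot as it stands.
- The arm moves only by the tool apply_moves, never from a script. Its argument "deltas" is a list of rows, each an object with "jaw": the closure, from 0 (fully open) to 1 (shut); "delta_pos": the shift along the tool's x, y, z in cm, a list of three; "turn": the turn about the tool's z in rad. In form: [{"jaw": jaw, "delta_pos": [dx, dy, dz], "turn": turn}, ...]. A call has 1 to 10 rows; each row is the pose to reach, as a shift and turn from the pose commanded when the call began, along the tool's axes at that moment; what a row does not reach only later rows make up. A row lasts 1/12 s, in which the tool goes at most 41.7 mm and 7.16 degrees, less where a joint would pass 70% of its speed; a pose out of reach is approached as far as the arm can. A call with a gripper value outside its range is refused whole. The fingers move at their own pace and stop on an object; "squeeze" is the grip in N (left out, the last holds). Time passes only in rows, so rows that repeat a pose let the fingers close. It gives the time, the measured TCP pose, the force, the opening and the grip force at its end, in the units of the state.
- ctrl.sense(): the state, without advancing time (a new reading comes with each control period).
- optics.camera(name): name is "scene" or "side" or "wrist"; returns a dict with "frame" (384x512x3 uint8, blue, green, red), "camera_matrix" (3x3 intrinsics, pixels), "R" (3x3) and "t" (3): a world point X has camera coordinates R X + t. Camera axes: x right, y down, z forward; pixel columns grow to the right and rows downward; lengths in m; the calibration is good to about 2 mm. A picture is of the moment at which its call begins. There is no depth.
- ctrl.finish_job(): hands the job in; it is judged then, once.
The state is a dict: "t": time; "joints": joint angles; "joint_velocities": joint speeds; "tau": joint torques, N m; "tool_pos": TCP position; "ee_rot": TCP orientation; "force": force on the tool from outside, world axes, zero at the start; "torque": the same for the moment, N m; "finger_gap": finger opening in m; "finger_force": force on a finger pad.
Only numpy, scipy, OpenCV 4.12 (cv2) and the standard library are available. Lean on these libraries where they do the work, as an engineer would, in place of code of your own. Each camera call takes 0.05 s, during which the arm holds its last target. There are 200 camera calls.

## Working session

There is one attempt and no reset: what is moved stays moved. The work goes in short steps, Python scripts to look and compute and a tool call to move; the robot and the scene stay as the last step left them, time stands still between calls to the robot, and variables do not carry over. Pictures are saved under pics/ and viewed, at most 10 in all, crops included, and the job is handed in when it is done.

Besides the shell and the picture viewer there is one more tool, called after "Emit:" as a command line: name --argument value ..., lists and objects as JSON in quotes. apply_moves: Moves the arm, as the interface text tells. Its arguments: {"type":"object","properties":{"deltas":{"type":"array","items":{"type":"object","properties":{"jaw":{"type":"number"},"delta_pos":{"type":"array","items":{"type":"number"}},"turn":{"type":"number"}}}},"squeeze":{"type":"number"}},"required":["deltas"]}

```bash
ls; mkdir -p pics
python3 - <<'E'
from bench import ctrl, optics
import cv2,pickle,numpy as np
d={}
for n in("scene","side"):
    c=optics.camera(n);d[n]=c;cv2.imwrite(f"pics/{n}0.png",cv2.resize(c["frame"],(768,576),interpolation=cv2.INTER_CUBIC))
    print(n,np.round(-c["R"].T@c["t"],3),c["camera_matrix"][0])
pickle.dump(d,open("c0.pkl","wb"))
print(ctrl.sense())
E
```

```text
pics
scene [-0.025  0.964  0.683] [399.15731476   0.         251.76023739]
side [ 0.407 -0.883  0.492] [361.32915074   0.         252.02673815]
{'t': 0.1, 'joints': array([-7.63513406e+01,  1.72138964e+01,  8.71755796e+01,  1.32626032e-04,
        7.56735315e+01, -3.81786214e+00]), 'joint_velocities': array([ 0.04840002, -0.04715305, -0.04120479, -0.02353736, -0.00535198,
       -0.03033254]), 'tau': array([ 9.68049790e-04, -5.44377601e+01, -3.62369013e+01, -4.85014959e-05,
        3.03957975e-03, -1.66016099e-05]), 'tool_pos': array([ 0.16501065, -0.52443818,  0.23077277]), 'ee_rot': array([[ 9.53892675e-01,  3.00147793e-01, -2.57311480e-04],
       [ 3.00147894e-01, -9.53892079e-01,  1.06916437e-03],
       [ 7.54599439e-05, -1.09709956e-03, -9.99999395e-01]]), 'force': array([-0.24348607,  0.62434915, -0.30683616]), 'torque': array([ 0.02477833,  0.03252148, -0.00216571]), 'finger_force': 0.0, 'finger_gap': 0.08551978802205612}
```

View pics/scene0.png

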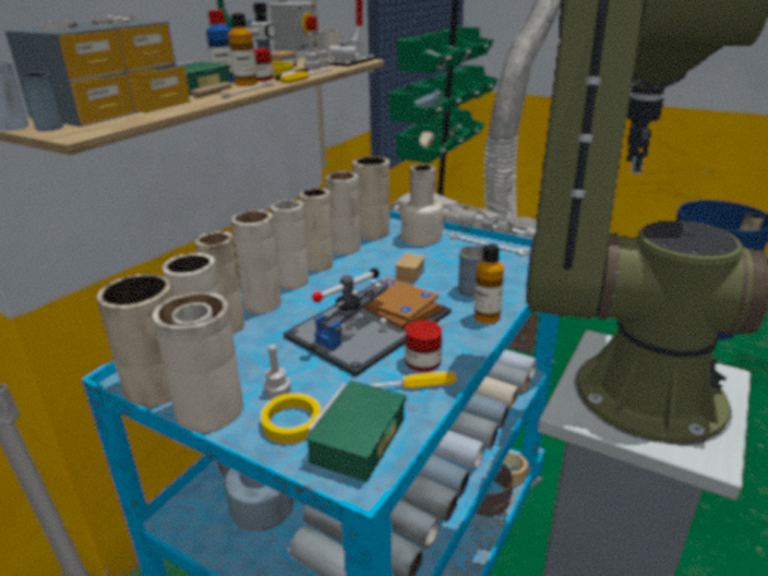

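View pics/side0.png

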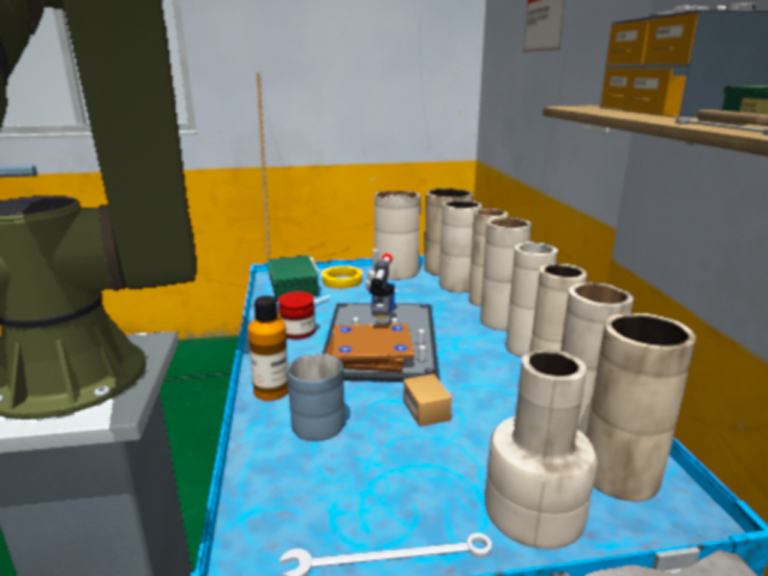

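The fixture lies with its x roughly along world +x and its clamp toward +y. Side view: fixture at about (380,340), red ball at (387,258). Next I'll enlarge both.

Run:
```python
import cv2,pickle
d=pickle.load(open("c0.pkl","rb"))
a=cv2.resize(d["scene"]["frame"][170:255,180:310],None,fx=6,fy=6,interpolation=cv2.INTER_CUBIC)
b=cv2.resize(d["side"]["frame"][160:260,205:305],None,fx=6,fy=6,interpolation=cv2.INTER_CUBIC)
cv2.imwrite("pics/a.png",a);cv2.imwrite("pics/b.png",b)
```

```text
(no output)
```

View pics/a.png

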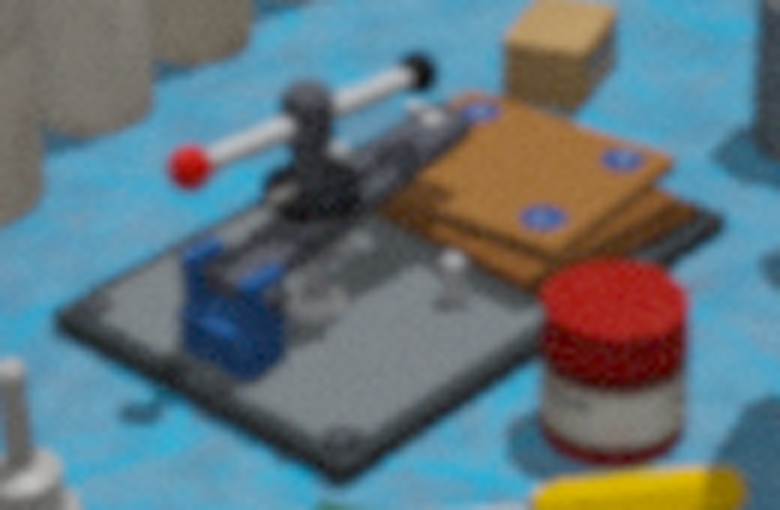

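View pics/b.png

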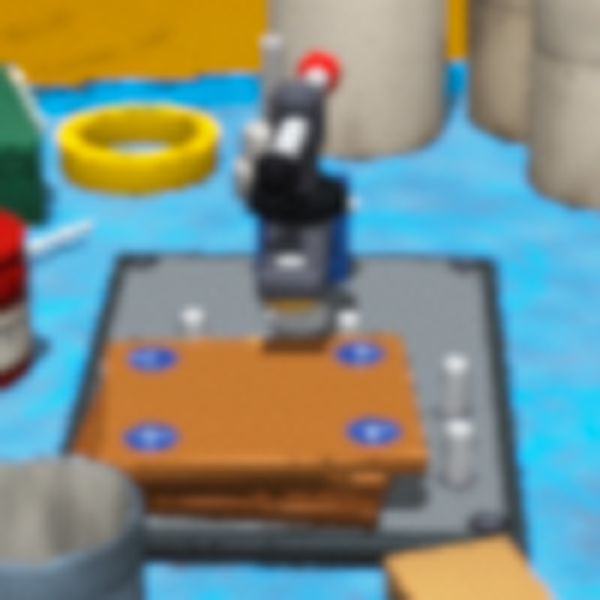

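The crops show the base corners, pin tops, both ball ends and the four patches of the top blank. I'll fit the poses from these.

```bash
cat > h.py <<'E'
import numpy as np,cv2,pickle
from scipy.optimize import least_squares
def proj(c,X):
    q=np.atleast_2d(X)@c["R"].T+c["t"]; p=q@c["camera_matrix"].T; return p[:,:2]/p[:,2:]
def plane(c,uv,z):
    d=c["R"].T@np.linalg.solve(c["camera_matrix"],[uv[0],uv[1],1]); o=-c["R"].T@c["t"]; return o+d*(z-o[2])/d[2]
def rot(a): return np.array([[np.cos(a),-np.sin(a)],[np.sin(a),np.cos(a)]])
def toW(f,P):
    P=np.atleast_2d(np.array(P,float)); return np.c_[P[:,:2]@rot(f[2]).T+f[:2],P[:,2]]
def toF(f,P): 
    P=np.atleast_2d(np.array(P,float)); return np.c_[(P[:,:2]-f[:2])@rot(f[2]),P[:,2]]
def ray(c,uv): 
    d=c["R"].T@np.linalg.solve(c["camera_matrix"],[uv[0],uv[1],1]); return -c["R"].T@c["t"],d/np.linalg.norm(d)
def tri(c1,u1,c2,u2):
    A=[];b=[]
    for c,u in((c1,u1),(c2,u2)):
        o,d=ray(c,u);M=np.eye(3)-np.outer(d,d);A.append(M);b.append(M@o)
    return np.linalg.lstsq(np.vstack(A),np.hstack(b),rcond=None)[0]
E
python3 - <<'E'
from h import *
d=pickle.load(open("c0.pkl","rb"));S=d["scene"];D=d["side"]
s=lambda x,y:(180+(x+.5)/6-.5,170+(y+.5)/6-.5)
b=lambda x,y:(205+(x+.5)/6-.5,160+(y+.5)/6-.5)
fs=[((105,205,14),s(60,320)),((-105,205,14),s(343,468)),((-105,-100,14),s(722,220)),((-50,66,40),s(453,258))]
fd=[((-105,205,14),b(118,258)),((105,205,14),b(495,262)),((105,-100,14),b(520,532)),((-50,66,40),b(192,314)),((26,66,40),b(348,318)),((76,18,40),b(456,360)),((76,-45,40),b(459,428))]
def res(f,full=0):
    r=[]
    for c,l in((S,fs),(D,fd)):
        r.append(proj(c,toW(f,np.array([p for p,_ in l])/1000))-np.array([u for _,u in l]))
    return np.vstack(r).ravel()
o=least_squares(res,[.5,0,0]);f=o.x;print("fix",f,np.degrees(f[2]));print(np.round(o.fun.reshape(-1,2),1).tolist())
np.save("f.npy",f)
red=tri(S,s(190,166),D,b(318,72));print("red",red,toF(f,red)*1000)
z=red[2];bl=plane(S,s(418,72),z);print("black",toF(f,bl)*1000)
pa=[toF(f,plane(D,b(*p),.044))[0]*1000 for p in((152,358),(360,353),(373,431),(151,436))]
print(np.round(pa),np.mean(pa,0))
print("top corners",[np.round(toF(f,plane(D,b(*p),.044))[0]*1000) for p in((105,342),(402,335),(425,466))])
pipes=[((468,290),"p")]
for nm,c,p in(("cup",D,(316,430)),("box",D,(428,420)),("tin",D,(298,335)),("spray",D,(270,395)),("pipe5",D,(460,290)),("pipe",D,(398,277)),("pipe3",D,(506,326)),("pipe4",D,(530,355)),("pipe4b",D,(560,385))):
    w=plane(c,(p[0]/1.5,p[1]/1.5),0);print(nm,np.round(w,3),np.round(toF(f,w)[0]*1000))
E
```

```text
fix [ 0.54198344 -0.0035521  -0.19386804] -11.107820673630254
[[-2.3, -2.0], [-0.3, 0.0], [0.9, -1.4], [-0.5, 0.2], [-1.1, -1.6], [-0.4, -1.5], [1.3, 2.2], [-0.5, 0.1], [-0.5, -0.2], [-0.8, 0.4], [-0.6, -0.2]]
red [0.58663796 0.17572682 0.12456835] [[  9.27883708 184.52333655 124.56834511]]
black [[ -9.34253042  42.94958909 124.56834511]]
[[-63.  10.  44.]
 [ 34.  18.  44.]
 [ 40. -57.  44.]
 [-56. -65.  44.]] [-11.2275365  -23.42085225  44.        ]
top corners [array([-86.,  26.,  44.]), array([53., 38., 44.]), array([ 62., -87.,  44.])]
cup [ 0.416 -0.218  0.   ] [ -83. -234.    0.]
box [ 0.584 -0.22   0.   ] [  83. -204.    0.]
tin [0.395 0.095 0.   ] [-163.   68.    0.]
spray [ 0.346 -0.113  0.   ] [-171. -146.    0.]
pipe5 [0.781 0.27  0.   ] [182. 315.   0.]
pipe [0.652 0.38  0.   ] [ 34. 397.   0.]
pipe3 [0.818 0.067 0.   ] [257. 122.   0.]
pipe4 [ 0.817 -0.056  0.   ] [280.   2.   0.]
pipe4b [ 0.824 -0.16   0.   ] [ 307. -100.    0.]
```

```bash
cat >> h.py <<'E'
def go(xf,yf,z,yaw):
    """tool-frame delta (cm) and turn (rad) to fixture mm target, yaw = tool x angle in fixture deg"""
    from bench import ctrl
    f=np.load("f.npy");s=ctrl.sense();R=s["ee_rot"]
    W=toW(f,[xf/1000,yf/1000,z/1000])[0]
    cur=np.degrees(np.arctan2(R[1,0],R[0,0]));t=yaw+np.degrees(f[2])-cur;t=(t+180)%360-180
    print("W",np.round(W,3),"delta",np.round(R.T@(W-s["tool_pos"])*100,2),"turn",round(-np.radians(t),3))
def where():
    from bench import ctrl
    f=np.load("f.npy");s=ctrl.sense();R=s["ee_rot"]
    F=s["force"];print("t",round(s["t"],2),"fix mm",np.round(toF(f,s["tool_pos"])[0]*1000,1),"yawF",round(np.degrees(np.arctan2(R[1,0],R[0,0])-f[2]),1),"F fix",np.round(np.r_[F[:2]@rot(f[2]),F[2]],1),"q6",round(s["joints"][5]),"q",np.round(s["joints"][:5]))
E
python3 - <<'E'
from h import *
f=np.load("f.npy");D=pickle.load(open("c0.pkl","rb"))["side"]
b=lambda x,y:(205+(x+.5)/6-.5,160+(y+.5)/6-.5)
for p,z in(((380,523),.014),((145,508),.014),((390,485),.024),((70,452),.024),((78,452),.034)):print(p,z,np.round(toF(f,plane(D,b(*p),z))[0]*1000))
where();go(-122,-10,150,0)
E
```

```text
(380, 523) 0.014 [ 43. -84.  14.]
(145, 508) 0.014 [-58. -75.  14.]
(390, 485) 0.024 [ 47. -69.  24.]
(70, 452) 0.024 [-94. -44.  24.]
(78, 452) 0.034 [-88. -62.  34.]
t 0.1 fix mm [-269.6 -583.8  230.8] yawF 28.6 F fix [-0.4  0.6 -0.3] q6 -4 q [-76.  17.  87.   0.  76.]
W [0.42 0.01 0.15] delta [ 40.4  -43.32   8.13] turn 0.499
```

Emit:
apply_moves --deltas '[{"jaw": 0, "delta_pos": [40.4, -43.3, 0], "turn": 0.499}, {"jaw": 0, "delta_pos": [40.4, -43.3, 0], "turn": 0.499}, {"jaw": 0, "delta_pos": [40.4, -43.3, 0], "turn": 0.499}, {"jaw": 0, "delta_pos": [40.4, -43.3, 0], "turn": 0.499}, {"jaw": 0, "delta_pos": [40.4, -43.3, 0], "turn": 0.499}, {"jaw": 0, "delta_pos": [40.4, -43.3, 0], "turn": 0.499}, {"jaw": 0, "delta_pos": [40.4, -43.3, 0], "turn": 0.499}, {"jaw": 0, "delta_pos": [40.4, -43.3, 0], "turn": 0.499}, {"jaw": 0, "delta_pos": [40.4, -43.3, 0], "turn": 0.499}, {"jaw": 0, "delta_pos": [40.4, -43.3, 0], "turn": 0.499}]'

```text
t: 0.93
tool_pos: [0.3433, -0.1504, 0.2314]
ee_rot: [[0.981, -0.193, 0.0], [-0.193, -0.981, -0.0], [0.0, 0.0, -1.0]]
force: [0.7, -0.6, -0.2]
finger_gap: 0.0858
finger_force: 0.0
```

```bash
python3 -c "
from h import *
where();go(-122,-10,100,0)"
```

```text
t 0.93 fix mm [-166.7 -182.3  231.4] yawF -0.0 F fix [ 0.8 -0.5 -0.2] q6 72 q [-29.  -6. 113.   0.  73.]
W [0.42 0.01 0.1 ] delta [  4.45 -17.24  13.14] turn -0.001
```

Emit:
apply_moves --deltas '[{"jaw": 0, "delta_pos": [4.4, -17.2, 0], "turn": 0}, {"jaw": 0, "delta_pos": [4.4, -17.2, 0], "turn": 0}, {"jaw": 0, "delta_pos": [4.4, -17.2, 0], "turn": 0}, {"jaw": 0, "delta_pos": [4.4, -17.2, 0], "turn": 0}, {"jaw": 0, "delta_pos": [4.4, -17.2, 0], "turn": 0}, {"jaw": 0, "delta_pos": [4.4, -17.2, 16], "turn": 0}, {"jaw": 0, "delta_pos": [4.4, -17.2, 16], "turn": 0}, {"jaw": 0, "delta_pos": [4.4, -17.2, 16], "turn": 0}, {"jaw": 0, "delta_pos": [4.4, -17.2, 16], "turn": 0}, {"jaw": 0, "delta_pos": [4.4, -17.2, 16], "turn": 0}]'

```text
t: 1.77
tool_pos: [0.416, 0.0079, 0.0659]
ee_rot: [[0.981, -0.193, -0.01], [-0.193, -0.981, 0.001], [-0.01, 0.001, -1.0]]
force: [-0.4, 0.2, 0.1]
finger_gap: 0.0853
finger_force: 0.0
```

```bash
python3 -c "
from h import *
where();go(-122,-10,5,0)
from bench import optics
for n in ('wrist','side'):
  c=optics.camera(n);cv2.imwrite('pics/%s1.png'%n,c['frame'] if n=='wrist' else cv2.resize(c['frame'][150:270,170:320],None,fx=4,fy=4,interpolation=cv2.INTER_CUBIC))
a=cv2.imread('pics/wrist1.png');b=cv2.imread('pics/side1.png');a=cv2.resize(a,(int(600*.45),int(480*.45)));h=max(a.shape[0],b.shape[0])
o=np.zeros((480,600+200,3),np.uint8);o[:,:600]=b[:480,:600];o[:150,600:]=cv2.resize(cv2.imread('pics/wrist1.png'),(200,150));cv2.imwrite('pics/m1.png',o)"
```

```text
t 1.77 fix mm [-125.9  -13.    65.9] yawF -0.0 F fix [-0.4  0.1  0.1] q6 97 q [ -4.  14. 116.  -0.  50.]
W [0.42  0.01  0.005] delta [ 0.45 -0.31  6.09] turn -0.001
```

View pics/m1.png

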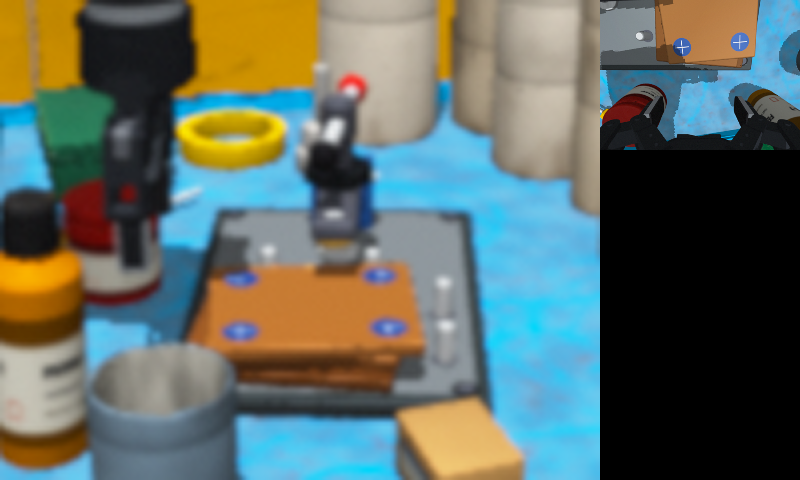

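View: open gripper is left of the stack at about (130,230) in the crop, clear of the tin and bottle. I'll lower it and push toward +x.

Emit:
apply_moves --deltas '[{"jaw": 0, "delta_pos": [0.2, -0.3, 4], "turn": 0}, {"jaw": 0, "delta_pos": [0.2, -0.3, 6.1], "turn": 0}, {"jaw": 0, "delta_pos": [0.4, -0.3, 6.1], "turn": 0}, {"jaw": 0, "delta_pos": [0.9, -0.3, 6.1], "turn": 0}, {"jaw": 0, "delta_pos": [1.3, -0.3, 6.1], "turn": 0}, {"jaw": 0, "delta_pos": [1.7, -0.3, 6.1], "turn": 0}, {"jaw": 0, "delta_pos": [2.1, -0.3, 6.1], "turn": 0}, {"jaw": 0, "delta_pos": [2.5, -0.3, 6.1], "turn": 0}, {"jaw": 0, "delta_pos": [2.9, -0.3, 6.1], "turn": 0}, {"jaw": 0, "delta_pos": [3.3, -0.3, 6.1], "turn": 0}]'

```text
t: 2.7
tool_pos: [0.4529, 0.0044, 0.0108]
ee_rot: [[0.981, -0.193, -0.0], [-0.193, -0.981, 0.0], [-0.0, 0.0, -1.0]]
force: [-5.3, 1.7, 8.1]
finger_gap: 0.0853
finger_force: 5.0
```

```bash
python3 -c "
from h import *
where()"
```

```text
t 2.7 fix mm [-89.   -9.4  10.8] yawF -0.0 F fix [-5.5  0.6  8.1] q6 97 q [ -4.  24. 112.  -0.  43.]
```

```bash
cat >> h.py <<'E'
def montage(name,sb=(150,270,170,320),cb=(170,255,180,310)):
    from bench import optics
    d={n:optics.camera(n) for n in("side","scene","wrist")};pickle.dump(d,open(name+".pkl","wb"))
    r=lambda im,w,h:cv2.resize(im,(w,h),interpolation=cv2.INTER_CUBIC)
    o=np.zeros((600,800,3),np.uint8)
    o[:320,:400]=r(d["side"]["frame"][sb[0]:sb[1],sb[2]:sb[3]],400,320)
    o[:320,400:]=r(d["scene"]["frame"][cb[0]:cb[1],cb[2]:cb[3]],400,320)
    o[320:,:400]=r(d["wrist"]["frame"][:360],400,280)
    o[320:,400:]=r(d["wrist"]["frame"][0:192,100:374],400,280)
    cv2.imwrite(f"pics/{name}.png",o)
E
python3 -c "
from h import *
montage('m2')"
```

```text
(no output)
```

View pics/m2.png

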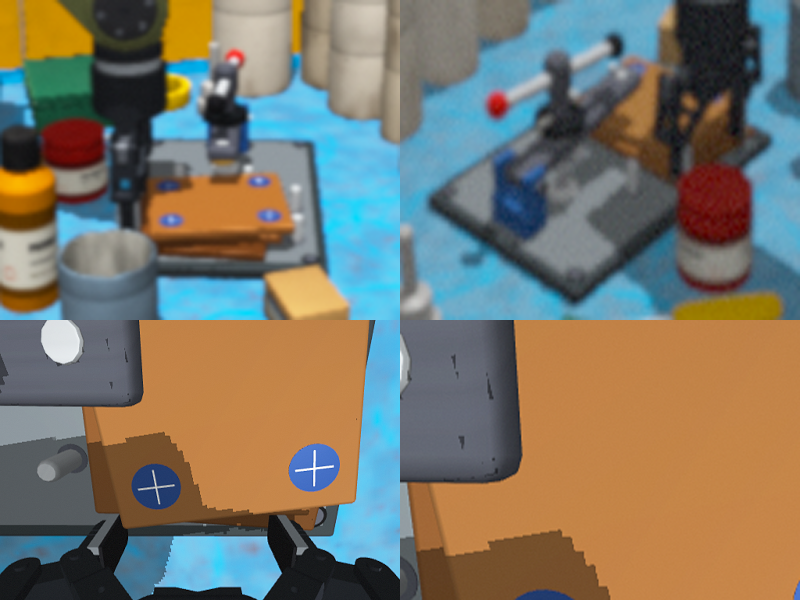

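View: fingers are at the stack's near edge (wrist view (105,530) and (290,530)), but something below holds them up. I'll lift slightly to read the contact.

Emit:
apply_moves --deltas '[{"jaw": 0, "delta_pos": [-0.4, 0, -0.3], "turn": 0}, {"jaw": 0, "delta_pos": [-0.6, 0, -0.6], "turn": 0}, {"jaw": 0, "delta_pos": [-0.6, 0, -0.6], "turn": 0}]'

```text
t: 3.1
tool_pos: [0.446, 0.0058, 0.0167]
ee_rot: [[0.981, -0.193, -0.0], [-0.193, -0.981, 0.0], [-0.0, -0.0, -1.0]]
force: [0.2, -0.1, 1.3]
finger_gap: 0.0855
finger_force: 0.0
```

```bash
python3 -c "
from h import *
where()"
```

```text
t 3.1 fix mm [-95.9  -9.3  16.7] yawF -0.0 F fix [ 0.2 -0.1  1.3] q6 97 q [ -4.  23. 113.   0.  44.]
```

Lateral and vertical readings fit the tips riding on the lowest blank at 24 mm. I'll back off, go lower and push again.

Emit:
apply_moves --deltas '[{"jaw": 0, "delta_pos": [-1.8, 0, 0], "turn": 0}, {"jaw": 0, "delta_pos": [-1.8, 0, 0.6], "turn": 0}, {"jaw": 0, "delta_pos": [-1.8, 0, 1.15], "turn": 0}, {"jaw": 0, "delta_pos": [-1.3, 0, 1.15], "turn": 0}, {"jaw": 0, "delta_pos": [-0.8, 0, 1.15], "turn": 0}, {"jaw": 0, "delta_pos": [-0.3, 0, 1.15], "turn": 0}, {"jaw": 0, "delta_pos": [0.1, 0, 1.15], "turn": 0}, {"jaw": 0, "delta_pos": [0.5, 0, 1.15], "turn": 0}, {"jaw": 0, "delta_pos": [0.8, 0, 1.15], "turn": 0}, {"jaw": 0, "delta_pos": [1.0, 0, 1.15], "turn": 0}]'

```text
t: 3.93
tool_pos: [0.4566, 0.0037, 0.0047]
ee_rot: [[0.981, -0.193, -0.001], [-0.193, -0.981, 0.0], [-0.001, 0.0, -1.0]]
force: [-3.9, 0.9, -0.4]
finger_gap: 0.0853
finger_force: 1.7
```

```bash
python3 -c "
from h import *
where()"
```

```text
t 3.93 fix mm [-85.2  -9.4   4.7] yawF -0.0 F fix [-4.   0.1 -0.4] q6 97 q [ -4.  25. 112.   0.  43.]
```

Emit:
apply_moves --deltas '[{"jaw": 0, "delta_pos": [0.15, 0, 0], "turn": 0}, {"jaw": 0, "delta_pos": [0.3, 0, 0], "turn": 0}, {"jaw": 0, "delta_pos": [0.4, 0, 0], "turn": 0}, {"jaw": 0, "delta_pos": [0.4, 0, 0], "turn": 0}]'

```text
t: 4.27
tool_pos: [0.4604, 0.003, 0.0048]
ee_rot: [[0.981, -0.193, 0.0], [-0.193, -0.981, -0.0], [0.0, 0.0, -1.0]]
force: [-2.4, 0.1, -1.2]
finger_gap: 0.0853
finger_force: 1.0
```

```bash
python3 -c "
from h import *
where()"
```

```text
t 4.27 fix mm [-81.3  -9.3   4.8] yawF -0.0 F fix [-2.3 -0.4 -1.2] q6 97 q [ -4.  26. 111.  -0.  43.]
```

Emit:
apply_moves --deltas '[{"jaw": 0, "delta_pos": [0.1, 0, 0], "turn": 0}, {"jaw": 0, "delta_pos": [0.15, 0, 0], "turn": 0}, {"jaw": 0, "delta_pos": [0.2, 0, 0], "turn": 0}, {"jaw": 0, "delta_pos": [0.2, 0, 0], "turn": 0}]'

```text
t: 4.6
tool_pos: [0.4614, 0.0027, 0.0047]
ee_rot: [[0.981, -0.193, -0.002], [-0.193, -0.981, 0.0], [-0.002, 0.0, -1.0]]
force: [-9.0, 2.4, 4.7]
finger_gap: 0.0852
finger_force: 4.8
```

Emit:
apply_moves --deltas '[{"jaw": 0, "delta_pos": [0.1, 0, 0], "turn": 0}, {"jaw": 0, "delta_pos": [0.1, 0, 0], "turn": 0}]'

```text
t: 4.77
tool_pos: [0.4615, 0.0027, 0.0045]
ee_rot: [[0.981, -0.193, -0.004], [-0.193, -0.981, 0.001], [-0.004, 0.0, -1.0]]
force: [-15.7, 3.1, 8.0]
finger_gap: 0.0856
finger_force: 8.1
```

Emit:
apply_moves --deltas '[{"jaw": 0, "delta_pos": [0.1, 0, 0], "turn": 0}, {"jaw": 0, "delta_pos": [0.1, 0, 0], "turn": 0}]'

```text
t: 4.93
tool_pos: [0.4615, 0.0027, 0.0042]
ee_rot: [[0.981, -0.193, -0.007], [-0.193, -0.981, 0.001], [-0.007, 0.001, -1.0]]
force: [-21.4, 4.8, 11.4]
finger_gap: 0.0856
finger_force: 11.3
```

Hard stop at fixture x ≈ -80 (fingers' half width), so the x side is home. Next: retreat, lift, turn 90° and go to the y side.

Emit:
apply_moves --deltas '[{"jaw": 0, "delta_pos": [-0.8, 0, 0], "turn": 0}, {"jaw": 0, "delta_pos": [-2.7, 0, 0], "turn": 0}, {"jaw": 0, "delta_pos": [-2.7, 0, -4], "turn": 0}, {"jaw": 0, "delta_pos": [-2.7, 0, -8], "turn": -0.12}, {"jaw": 0, "delta_pos": [-2.7, 0, -10], "turn": -0.24}, {"jaw": 0, "delta_pos": [-2.7, 1, -10], "turn": -0.36}, {"jaw": 0, "delta_pos": [-2.0, 3, -10], "turn": -0.48}, {"jaw": 0, "delta_pos": [0, 5, -10], "turn": -0.6}, {"jaw": 0, "delta_pos": [2, 7, -10], "turn": -0.72}, {"jaw": 0, "delta_pos": [4, 8, -10], "turn": -0.84}]'

```text
t: 5.77
tool_pos: [0.489, -0.0861, 0.1055]
ee_rot: [[0.796, 0.606, 0.002], [0.606, -0.796, -0.001], [0.001, 0.002, -1.0]]
force: [0.6, 1.1, 0.7]
finger_gap: 0.0856
finger_force: 0.0
```

```bash
python3 -c "
from h import *
where();go(8,-106,60,90)"
```

```text
t 5.77 fix mm [-36.1 -91.2 105.5] yawF 48.4 F fix [0.3 1.2 0.7] q6 39 q [-14.  19. 103.  -0.  58.]
W [ 0.529 -0.109  0.06 ] delta [1.82 4.27 4.56] turn -0.726
```

Emit:
apply_moves --deltas '[{"jaw": 0, "delta_pos": [1.8, 4.3, 0], "turn": -0.12}, {"jaw": 0, "delta_pos": [1.8, 4.3, 0], "turn": -0.24}, {"jaw": 0, "delta_pos": [1.8, 4.3, 0], "turn": -0.36}, {"jaw": 0, "delta_pos": [1.8, 4.3, 0], "turn": -0.48}, {"jaw": 0, "delta_pos": [1.8, 4.3, 1], "turn": -0.6}, {"jaw": 0, "delta_pos": [1.8, 4.3, 3], "turn": -0.726}, {"jaw": 0, "delta_pos": [1.8, 4.3, 6], "turn": -0.726}, {"jaw": 0, "delta_pos": [1.8, 4.3, 9], "turn": -0.726}, {"jaw": 0, "delta_pos": [1.8, 4.3, 10.05], "turn": -0.726}, {"jaw": 0, "delta_pos": [1.8, 4.3, 10.05], "turn": -0.726}]'

```text
t: 6.6
tool_pos: [0.5278, -0.1074, 0.0028]
ee_rot: [[0.198, 0.98, -0.002], [0.98, -0.198, 0.001], [0.0, -0.002, -1.0]]
force: [0.6, 1.0, 0.9]
finger_gap: 0.0855
finger_force: 0.0
```

```bash
python3 -c "
from h import *
where();go(8,-75,5,90)"
```

```text
t 6.6 fix mm [   6.1 -104.7    2.8] yawF 89.7 F fix [0.4 1.1 0.9] q6 -4 q [-15.  33.  99.  -0.  48.]
W [ 0.535 -0.079  0.005] delta [ 2.97  0.18 -0.22] turn -0.005
```

Emit:
apply_moves --deltas '[{"jaw": 0, "delta_pos": [0.3, 0, 0], "turn": -0.003}, {"jaw": 0, "delta_pos": [0.7, 0, 0], "turn": -0.003}, {"jaw": 0, "delta_pos": [1.1, 0, 0], "turn": -0.003}, {"jaw": 0, "delta_pos": [1.5, 0, 0], "turn": -0.003}, {"jaw": 0, "delta_pos": [1.9, 0, 0], "turn": -0.003}, {"jaw": 0, "delta_pos": [2.3, 0, 0], "turn": -0.003}, {"jaw": 0, "delta_pos": [2.6, 0, 0], "turn": -0.003}, {"jaw": 0, "delta_pos": [2.8, 0, 0], "turn": -0.003}, {"jaw": 0, "delta_pos": [3.0, 0, 0], "turn": -0.003}, {"jaw": 0, "delta_pos": [3.0, 0, 0], "turn": -0.003}]'

```text
t: 7.43
tool_pos: [0.5343, -0.0778, 0.0043]
ee_rot: [[0.195, 0.981, 0.0], [0.981, -0.195, 0.0], [0.0, 0.0, -1.0]]
force: [0.0, 0.7, 0.1]
finger_gap: 0.0857
finger_force: 0.1
```

```bash
python3 -c "
from h import *
where()"
```

```text
t 7.43 fix mm [  6.8 -74.3   4.3] yawF 89.9 F fix [-0.1  0.7  0.1] q6 -1 q [-12.  33.  99.   0.  48.]
```

Emit:
apply_moves --deltas '[{"jaw": 0, "delta_pos": [0.15, 0, 0], "turn": 0}, {"jaw": 0, "delta_pos": [0.3, 0, 0], "turn": 0}, {"jaw": 0, "delta_pos": [0.35, 0, 0], "turn": 0}, {"jaw": 0, "delta_pos": [0.35, 0, 0], "turn": 0}]'

```text
t: 7.77
tool_pos: [0.5348, -0.0751, 0.0043]
ee_rot: [[0.195, 0.981, -0.0], [0.981, -0.195, -0.001], [-0.001, -0.0, -1.0]]
force: [-2.2, -8.1, 2.8]
finger_gap: 0.085
finger_force: 4.2
```

Emit:
apply_moves --deltas '[{"jaw": 0, "delta_pos": [0.1, 0, 0], "turn": 0}, {"jaw": 0, "delta_pos": [0.15, 0, 0], "turn": 0}]'

```text
t: 7.93
tool_pos: [0.5349, -0.075, 0.0043]
ee_rot: [[0.195, 0.981, -0.001], [0.981, -0.195, -0.003], [-0.003, -0.0, -1.0]]
force: [-5.4, -25.4, 2.1]
finger_gap: 0.0852
finger_force: 12.9
```

Emit:
apply_moves --deltas '[{"jaw": 0, "delta_pos": [0.1, 0, 0], "turn": 0}, {"jaw": 0, "delta_pos": [0.1, 0, 0], "turn": 0}]'

```text
t: 8.1
tool_pos: [0.5349, -0.075, 0.0043]
ee_rot: [[0.195, 0.981, -0.001], [0.981, -0.195, -0.004], [-0.004, -0.0, -1.0]]
force: [-6.6, -29.4, 3.0]
finger_gap: 0.0856
finger_force: 15.1
```

```bash
python3 -c "
from h import *
where()"
```

```text
t 8.1 fix mm [  6.8 -71.5   4.3] yawF 89.9 F fix [ -0.8 -30.1   3. ] q6 0 q [-12.  33.  99.  -0.  48.]
```

Emit:
apply_moves --deltas '[{"jaw": 0, "delta_pos": [-0.8, 0, 0], "turn": 0}, {"jaw": 0, "delta_pos": [-2.7, 0, 0], "turn": 0}, {"jaw": 0, "delta_pos": [-3, 0, -4], "turn": 0}, {"jaw": 0, "delta_pos": [-3, 0, -8], "turn": 0.12}, {"jaw": 0, "delta_pos": [-3, 0, -10], "turn": 0.24}, {"jaw": 0, "delta_pos": [-3, -2, -10], "turn": 0.36}, {"jaw": 0, "delta_pos": [-1, -4, -10], "turn": 0.48}, {"jaw": 0, "delta_pos": [1, -6, -10], "turn": 0.6}, {"jaw": 0, "delta_pos": [2.5, -8, -10], "turn": 0.72}, {"jaw": 0, "delta_pos": [4, -10, -10], "turn": 0.84}]'

```text
t: 8.93
tool_pos: [0.444, -0.0123, 0.1041]
ee_rot: [[0.863, 0.505, -0.0], [0.505, -0.863, 0.001], [0.0, -0.001, -1.0]]
force: [0.2, 0.4, -0.6]
finger_gap: 0.0853
finger_force: 0.0
```

```bash
python3 -c "
from h import *
where();go(-105,-10,5,0)"
```

```text
t 8.93 fix mm [-94.4 -27.5 104.1] yawF 41.4 F fix [ 0.2  0.5 -0.6] q6 53 q [ -6.  13. 111.   0.  56.]
W [0.437 0.007 0.005] delta [ 0.36 -2.    9.91] turn 0.723
```

Emit:
apply_moves --deltas '[{"jaw": 0, "delta_pos": [0.3, -2, 0], "turn": 0.12}, {"jaw": 0, "delta_pos": [0.3, -2, 0], "turn": 0.24}, {"jaw": 0, "delta_pos": [0.3, -2, 0], "turn": 0.36}, {"jaw": 0, "delta_pos": [0.3, -2, 0], "turn": 0.48}, {"jaw": 0, "delta_pos": [0.3, -2, 1], "turn": 0.6}, {"jaw": 0, "delta_pos": [0.3, -2, 3], "turn": 0.723}, {"jaw": 0, "delta_pos": [0.3, -2, 6], "turn": 0.723}, {"jaw": 0, "delta_pos": [0.3, -2, 9], "turn": 0.723}, {"jaw": 0, "delta_pos": [0.3, -2, 10], "turn": 0.723}, {"jaw": 0, "delta_pos": [0.3, -2, 10], "turn": 0.723}]'

```text
t: 9.77
tool_pos: [0.4364, 0.0055, 0.0026]
ee_rot: [[0.982, -0.187, -0.004], [-0.187, -0.982, 0.001], [-0.004, 0.0, -1.0]]
force: [-0.2, -0.5, 1.1]
finger_gap: 0.0856
finger_force: 0.0
```

```bash
python3 -c "
from h import *
where();go(-82,-10,5,0)"
```

```text
t 9.77 fix mm [-105.4  -11.5    2.6] yawF 0.3 F fix [-0.1 -0.5  1.1] q6 97 q [ -4.  24. 115.   0.  42.]
W [0.46  0.002 0.005] delta [ 2.34 -0.13 -0.25] turn 0.006
```

Emit:
apply_moves --deltas '[{"jaw": 0, "delta_pos": [0.5, 0, 0], "turn": 0.003}, {"jaw": 0, "delta_pos": [1.0, 0, 0], "turn": 0.003}, {"jaw": 0, "delta_pos": [1.5, 0, 0], "turn": 0.003}, {"jaw": 0, "delta_pos": [2.0, 0, 0], "turn": 0.003}, {"jaw": 0, "delta_pos": [2.3, 0, 0], "turn": 0.003}, {"jaw": 0, "delta_pos": [2.5, 0, 0], "turn": 0.003}, {"jaw": 0, "delta_pos": [2.6, 0, 0], "turn": 0.003}, {"jaw": 0, "delta_pos": [2.6, 0, 0], "turn": 0.003}]'

```text
t: 10.43
tool_pos: [0.461, 0.0005, 0.0038]
ee_rot: [[0.982, -0.191, -0.006], [-0.191, -0.982, 0.001], [-0.006, 0.0, -1.0]]
force: [-13.7, 1.7, 6.5]
finger_gap: 0.0853
finger_force: 7.4
```

```bash
python3 -c "
from h import *
where()"
```

```text
t 10.43 fix mm [-80.3 -11.6   3.8] yawF 0.1 F fix [-13.8  -1.    6.5] q6 96 q [ -4.  26. 111.   0.  43.]
```

Second x push stops at the same place, so the stack is seated. I'll retreat, lift, shut the jaw and move toward the T-bar.

Emit:
apply_moves --deltas '[{"jaw": 0, "delta_pos": [0.15, 0, 0], "turn": 0}, {"jaw": 0, "delta_pos": [0.15, 0, 0], "turn": 0}, {"jaw": 0, "delta_pos": [-1, 0, 0], "turn": 0}, {"jaw": 0, "delta_pos": [-3, 0, 0], "turn": 0}, {"jaw": 0, "delta_pos": [-3, 0, -4], "turn": 0}, {"jaw": 0.5, "delta_pos": [-3, 0, -8], "turn": 0}, {"jaw": 1, "delta_pos": [-3, 0, -12], "turn": 0}, {"jaw": 1, "delta_pos": [-3, 0, -16], "turn": 0}, {"jaw": 1, "delta_pos": [-3, 0, -20], "turn": 0}, {"jaw": 1, "delta_pos": [-3, 0, -20], "turn": 0}]'

```text
t: 11.27
tool_pos: [0.436, 0.0059, 0.2118]
ee_rot: [[0.982, -0.19, 0.011], [-0.19, -0.982, -0.001], [0.011, -0.001, -1.0]]
force: [0.6, -0.3, 1.1]
finger_gap: 0.0255
finger_force: 0.0
```

```bash
python3 -c "
from h import *
where();go(-18,168,205,0)
montage('m3',(165,255,210,300),(170,255,200,310))"
```

```text
t 11.27 fix mm [-105.8  -11.1  211.8] yawF 0.2 F fix [ 0.7 -0.2  1.1] q6 97 q [ -4.   3. 106.   0.  70.]
W [0.557 0.165 0.205] delta [  8.82 -17.89   0.81] turn 0.003
```

View pics/m3.png

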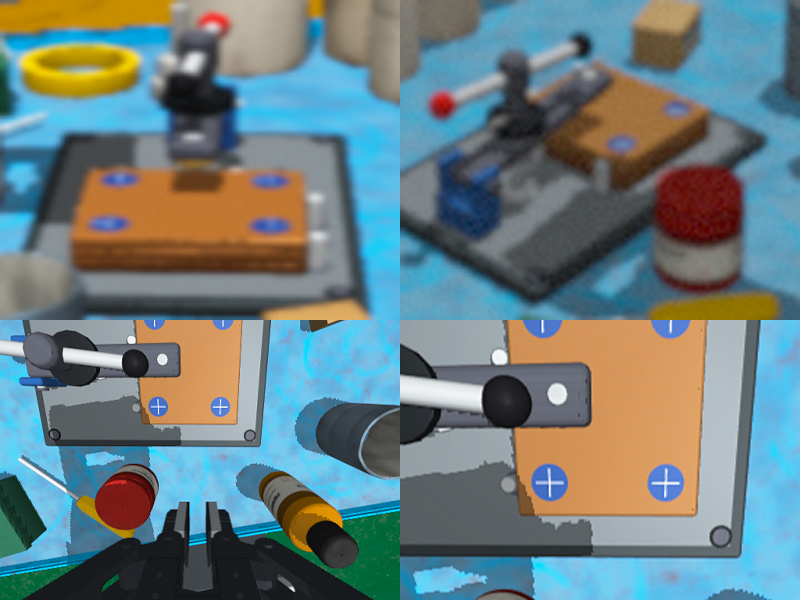

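View: the three plates are flush and square against the pins in all views; the red ball is at (440,105) in the scene crop. Next I'll go behind the red end.

```bash
cat >> h.py <<'E'
def arc(a0,a1,n,r=50,d=20,z=104):
    """rows (tool-frame cm) for yawF~0 bar angles a0->a1 deg, fixture axis (0,115)"""
    from bench import ctrl
    f=np.load("f.npy");s=ctrl.sense();R=s["ee_rot"]
    for a in np.linspace(a0,a1,n+1)[1:]:
        t=np.radians(a);P=np.array([r*np.cos(t)-d*np.sin(t),115+r*np.sin(t)+d*np.cos(t),z])/1000
        print(round(a),np.round(R.T@(toW(f,P)[0]-s["tool_pos"])*100,2).tolist())
def red():
    from bench import optics
    f=np.load("f.npy");S=optics.camera("scene");I=S["frame"].astype(int)[160:260,170:320]
    m=((I[...,2]>140)&(I[...,1]<60)&(I[...,0]<60)).astype(np.uint8)
    n,l,st,ce=cv2.connectedComponentsWithStats(m)
    for i in range(1,n):
        if st[i,4]>6:
            for z in(.124,.116):
                p=toF(f,plane(S,(ce[i][0]+170,ce[i][1]+160),z))[0]*1000-[0,115,0]
                print(z,st[i,4],np.round(p[:2]),"r",round(np.hypot(*p[:2])),"ang",round(np.degrees(np.arctan2(p[1],p[0])),1))
E
python3 -c "
from h import *
red();arc(83,83,1,d=28)"
```

```text
0.124 13 [10. 68.] r 69 ang 81.6
0.116 13 [21. 59.] r 62 ang 70.4
83 [8.75, -17.94, 9.95]
```

Emit:
apply_moves --deltas '[{"jaw": 1, "delta_pos": [8, -17.9, 0], "turn": 0}, {"jaw": 1, "delta_pos": [8, -17.9, 0], "turn": 0}, {"jaw": 1, "delta_pos": [8, -17.9, 0], "turn": 0}, {"jaw": 1, "delta_pos": [8, -17.9, 0], "turn": 0}, {"jaw": 1, "delta_pos": [8, -17.9, 0], "turn": 0}, {"jaw": 1, "delta_pos": [8, -17.9, 0], "turn": 0}]'

```text
t: 11.97
tool_pos: [0.5472, 0.1702, 0.2017]
ee_rot: [[0.982, -0.187, -0.003], [-0.187, -0.982, -0.0], [-0.003, 0.001, -1.0]]
force: [-1.4, -0.1, -0.5]
finger_gap: -0.0001
finger_force: 0.0
```

```bash
python3 -c "
from h import *
where();arc(83,83,1,d=28)"
```

```text
t 11.97 fix mm [-28.3 171.5 201.7] yawF 0.3 F fix [-1.4 -0.4 -0.5] q6 114 q [14. 22. 85.  0. 73.]
83 [0.69, 0.35, 9.77]
```

Emit:
apply_moves --deltas '[{"jaw": 1, "delta_pos": [0, 0.5, 4], "turn": 0}, {"jaw": 1, "delta_pos": [0, 0.5, 7.5], "turn": 0}, {"jaw": 1, "delta_pos": [0, 0.5, 9.7], "turn": 0}, {"jaw": 1, "delta_pos": [0, 0.5, 9.7], "turn": 0}, {"jaw": 1, "delta_pos": [0.5, 0.5, 9.7], "turn": 0}, {"jaw": 1, "delta_pos": [0.5, 0.5, 9.7], "turn": 0}]'

```text
t: 12.47
tool_pos: [0.5513, 0.1605, 0.1086]
ee_rot: [[0.982, -0.19, 0.002], [-0.19, -0.982, 0.0], [0.002, -0.001, -1.0]]
force: [0.1, 0.4, 1.6]
finger_gap: 0.0002
finger_force: 0.0
```

```bash
python3 -c "
from h import *
where();arc(83,13,10,z=103)"
```

```text
t 12.47 fix mm [-22.5 162.8 108.6] yawF 0.1 F fix [-0.   0.4  1.6] q6 114 q [13. 27. 90. -0. 62.]
76 [1.52, -0.55, 0.57]
69 [2.17, -0.6, 0.57]
62 [2.83, -0.57, 0.57]
55 [3.48, -0.46, 0.57]
48 [4.11, -0.27, 0.57]
41 [4.71, -0.0, 0.57]
34 [5.27, 0.34, 0.57]
27 [5.79, 0.74, 0.57]
20 [6.26, 1.2, 0.57]
13 [6.66, 1.72, 0.57]
```

Emit:
apply_moves --deltas '[{"jaw": 1, "delta_pos": [0.7, -0.5, 0.5], "turn": 0}, {"jaw": 1, "delta_pos": [1.5, -0.6, 0.5], "turn": 0}, {"jaw": 1, "delta_pos": [2.2, -0.6, 0.5], "turn": 0}, {"jaw": 1, "delta_pos": [2.85, -0.55, 0.5], "turn": 0}, {"jaw": 1, "delta_pos": [3.5, -0.45, 0.5], "turn": 0}, {"jaw": 1, "delta_pos": [4.1, -0.25, 0.5], "turn": 0}, {"jaw": 1, "delta_pos": [4.7, 0, 0.5], "turn": 0}, {"jaw": 1, "delta_pos": [5.3, 0.35, 0.5], "turn": 0}, {"jaw": 1, "delta_pos": [5.8, 0.75, 0.5], "turn": 0}, {"jaw": 1, "delta_pos": [6.25, 1.2, 0.5], "turn": 0}]'

```text
t: 13.3
tool_pos: [0.6096, 0.1365, 0.1023]
ee_rot: [[0.982, -0.19, 0.0], [-0.19, -0.982, 0.0], [0.0, -0.0, -1.0]]
force: [-1.7, 1.1, -0.2]
finger_gap: 0.0002
finger_force: 0.5
```

```bash
python3 -c "
from h import *
where();red();arc(20,-40,10,z=102)"
```

```text
t 13.3 fix mm [ 39.4 150.5 102.3] yawF 0.1 F fix [-1.8  0.8 -0.2] q6 110 q [ 9. 34. 81.  0. 65.]
0.124 205 [-218.   31.] r 220 ang 171.8
0.116 205 [-211.   21.] r 212 ang 174.2
14 [0.36, 0.32, 0.04]
8 [0.67, 0.79, 0.04]
2 [0.92, 1.29, 0.04]
-4 [1.12, 1.82, 0.04]
-10 [1.26, 2.37, 0.04]
-16 [1.35, 2.92, 0.04]
-22 [1.38, 3.49, 0.04]
-28 [1.34, 4.05, 0.04]
-34 [1.25, 4.61, 0.04]
-40 [1.1, 5.15, 0.04]
```

Emit:
apply_moves --deltas '[{"jaw": 1, "delta_pos": [0.35, 0.3, 0.1], "turn": 0}, {"jaw": 1, "delta_pos": [0.65, 0.8, 0.1], "turn": 0}, {"jaw": 1, "delta_pos": [0.9, 1.3, 0.1], "turn": 0}, {"jaw": 1, "delta_pos": [1.1, 1.8, 0.1], "turn": 0}, {"jaw": 1, "delta_pos": [1.25, 2.35, 0.2], "turn": 0}, {"jaw": 1, "delta_pos": [1.35, 2.9, 0.2], "turn": 0}, {"jaw": 1, "delta_pos": [1.4, 3.5, 0.2], "turn": 0}, {"jaw": 1, "delta_pos": [1.35, 4.05, 0.2], "turn": 0}]'

```text
t: 14.02
tool_pos: [0.6147, 0.0941, 0.1003]
ee_rot: [[0.982, -0.19, 0.0], [-0.19, -0.982, -0.0], [0.0, -0.0, -1.0]]
force: [0.7, 0.8, -0.1]
finger_gap: 0.0002
finger_force: 0.5
```

```bash
python3 -c "
from h import *
where();red();arc(-28,-78,10,z=100)"
```

```text
t 14.02 fix mm [ 52.5 109.8 100.3] yawF 0.1 F fix [ 0.5  1.  -0.1] q6 106 q [ 5. 34. 82. -0. 64.]
0.124 124 [-218.   22.] r 219 ang 174.3
0.116 124 [-211.   12.] r 211 ang 176.8
-33 [0.04, 0.44, 0.03]
-38 [-0.08, 0.9, 0.03]
-43 [-0.23, 1.34, 0.03]
-48 [-0.42, 1.77, 0.03]
-53 [-0.64, 2.18, 0.03]
-58 [-0.91, 2.57, 0.03]
-63 [-1.2, 2.94, 0.03]
-68 [-1.52, 3.28, 0.03]
-73 [-1.88, 3.59, 0.03]
-78 [-2.26, 3.87, 0.03]
```

Emit:
apply_moves --deltas '[{"jaw": 1, "delta_pos": [0.05, 0.45, 0.05], "turn": 0}, {"jaw": 1, "delta_pos": [-0.1, 0.9, 0.05], "turn": 0}, {"jaw": 1, "delta_pos": [-0.25, 1.35, 0.05], "turn": 0}, {"jaw": 1, "delta_pos": [-0.4, 1.75, 0.05], "turn": 0}, {"jaw": 1, "delta_pos": [-0.65, 2.2, 0.05], "turn": 0}]'

```text
t: 14.48
tool_pos: [0.604, 0.0741, 0.0998]
ee_rot: [[0.982, -0.19, 0.0], [-0.19, -0.982, 0.0], [0.0, -0.0, -1.0]]
force: [1.1, 1.1, -0.6]
finger_gap: 0.0001
finger_force: 0.5
```

Emit:
apply_moves --deltas '[{"jaw": 1, "delta_pos": [-0.25, 0.4, 0.05], "turn": 0}, {"jaw": 1, "delta_pos": [-0.55, 0.75, 0.05], "turn": 0}, {"jaw": 1, "delta_pos": [-0.9, 1.1, 0.05], "turn": 0}, {"jaw": 1, "delta_pos": [-1.25, 1.4, 0.05], "turn": 0}, {"jaw": 1, "delta_pos": [-1.6, 1.7, 0.05], "turn": 0}]'

```text
t: 14.9
tool_pos: [0.5848, 0.0605, 0.0993]
ee_rot: [[0.982, -0.19, 0.0], [-0.19, -0.982, -0.0], [0.0, 0.0, -1.0]]
force: [1.4, 0.1, -0.7]
finger_gap: -0.0001
finger_force: 0.5
```

```bash
python3 -c "
from h import *
where();red();arc(-78,-138,12,z=98)"
```

```text
t 14.9 fix mm [29.7 71.1 99.3] yawF 0.2 F fix [ 1.4  0.4 -0.7] q6 103 q [ 2. 30. 88. -0. 62.]
0.124 38 [-217.   11.] r 217 ang 177.1
0.116 38 [-209.    1.] r 209 ang 179.8
-83 [-0.33, 0.29, 0.13]
-88 [-0.75, 0.5, 0.13]
-93 [-1.19, 0.67, 0.13]
-98 [-1.64, 0.8, 0.13]
-103 [-2.1, 0.89, 0.13]
-108 [-2.57, 0.94, 0.13]
-113 [-3.04, 0.95, 0.13]
-118 [-3.51, 0.92, 0.13]
-123 [-3.97, 0.84, 0.13]
-128 [-4.43, 0.73, 0.13]
-133 [-4.87, 0.58, 0.13]
-138 [-5.3, 0.39, 0.13]
```

Emit:
apply_moves --deltas '[{"jaw": 1, "delta_pos": [-0.35, 0.3, 0.05], "turn": 0}, {"jaw": 1, "delta_pos": [-0.75, 0.5, 0.1], "turn": 0}, {"jaw": 1, "delta_pos": [-1.2, 0.65, 0.1], "turn": 0}, {"jaw": 1, "delta_pos": [-1.65, 0.8, 0.1], "turn": 0}, {"jaw": 1, "delta_pos": [-2.1, 0.9, 0.1], "turn": 0}]'

```text
t: 15.37
tool_pos: [0.5624, 0.0558, 0.0983]
ee_rot: [[0.982, -0.19, 0.0], [-0.19, -0.982, -0.0], [0.0, 0.0, -1.0]]
force: [1.6, 0.4, -0.2]
finger_gap: 0.0
finger_force: 0.6
```

Emit:
apply_moves --deltas '[{"jaw": 1, "delta_pos": [-0.45, 0.05, 0], "turn": 0}, {"jaw": 1, "delta_pos": [-0.95, 0.05, 0], "turn": 0}, {"jaw": 1, "delta_pos": [-1.4, 0, 0], "turn": 0}, {"jaw": 1, "delta_pos": [-1.85, -0.05, 0], "turn": 0}, {"jaw": 1, "delta_pos": [-2.3, -0.15, 0], "turn": 0}]'

```text
t: 15.78
tool_pos: [0.5402, 0.0619, 0.0984]
ee_rot: [[0.982, -0.19, 0.0], [-0.19, -0.982, -0.0], [0.0, 0.0, -1.0]]
force: [0.9, -0.2, 0.1]
finger_gap: -0.0002
finger_force: 0.6
```

```bash
python3 -c "
from h import *
where();red();arc(-128,-188,12,z=97)"
```

```text
t 15.78 fix mm [-14.4  63.8  98.4] yawF 0.2 F fix [ 0.9 -0.   0.1] q6 104 q [ 3. 25. 96. -0. 59.]
0.124 9 [-50. -52.] r 72 ang -133.6
0.116 9 [-40. -64.] r 75 ang -122.2
0.124 38 [-213.   11.] r 214 ang 177.1
0.116 38 [-206.    1.] r 206 ang 179.8
-133 [-0.45, -0.08, 0.13]
-138 [-0.88, -0.27, 0.13]
-143 [-1.29, -0.5, 0.13]
-148 [-1.68, -0.76, 0.13]
-153 [-2.04, -1.05, 0.13]
-158 [-2.38, -1.38, 0.13]
-163 [-2.69, -1.73, 0.13]
-168 [-2.97, -2.11, 0.13]
-173 [-3.21, -2.51, 0.13]
-178 [-3.42, -2.94, 0.13]
-183 [-3.59, -3.37, 0.13]
-188 [-3.72, -3.82, 0.13]
```

Emit:
apply_moves --deltas '[{"jaw": 1, "delta_pos": [-0.45, -0.1, 0.1], "turn": 0}, {"jaw": 1, "delta_pos": [-0.9, -0.25, 0.1], "turn": 0}, {"jaw": 1, "delta_pos": [-1.3, -0.5, 0.1], "turn": 0}, {"jaw": 1, "delta_pos": [-1.7, -0.75, 0.1], "turn": 0}, {"jaw": 1, "delta_pos": [-2.05, -1.05, 0.1], "turn": 0}]'

```text
t: 16.25
tool_pos: [0.5223, 0.0761, 0.0974]
ee_rot: [[0.982, -0.19, 0.001], [-0.19, -0.982, -0.0], [0.001, 0.0, -1.0]]
force: [2.6, -3.3, 0.7]
finger_gap: -0.0
finger_force: 1.8
```

Emit:
apply_moves --deltas '[{"jaw": 1, "delta_pos": [-0.35, -0.35, 0], "turn": 0}, {"jaw": 1, "delta_pos": [-0.65, -0.7, 0], "turn": 0}, {"jaw": 1, "delta_pos": [-0.9, -1.05, 0], "turn": 0}, {"jaw": 1, "delta_pos": [-1.15, -1.45, 0], "turn": 0}, {"jaw": 1, "delta_pos": [-1.35, -1.9, 0], "turn": 0}]'

```text
t: 16.67
tool_pos: [0.5125, 0.0975, 0.0973]
ee_rot: [[0.982, -0.19, -0.0], [-0.19, -0.982, -0.0], [-0.0, 0.0, -1.0]]
force: [2.1, -3.7, -0.0]
finger_gap: -0.0003
finger_force: 1.7
```

```bash
python3 -c "
from h import *
where();red();arc(-178,-238,12,z=96)"
```

```text
t 16.67 fix mm [-48.4  93.5  97.3] yawF 0.2 F fix [ 2.8 -3.3 -0. ] q6 108 q [ 7. 22. 99. -0. 58.]
0.124 136 [-216.   24.] r 217 ang 173.7
0.116 136 [-208.   14.] r 208 ang 176.3
-183 [-0.24, -0.35, 0.13]
-188 [-0.37, -0.8, 0.13]
-193 [-0.46, -1.27, 0.13]
-198 [-0.51, -1.73, 0.13]
-203 [-0.52, -2.2, 0.13]
-208 [-0.48, -2.67, 0.13]
-213 [-0.41, -3.13, 0.13]
-218 [-0.3, -3.59, 0.13]
-223 [-0.15, -4.04, 0.13]
-228 [0.04, -4.47, 0.13]
-233 [0.27, -4.88, 0.13]
-238 [0.53, -5.27, 0.13]
```

Force rose to about 4.3 N, so the bite came between about -128° and -153°. I'll back off and look from above to measure the turn past it.

Emit:
apply_moves --deltas '[{"jaw": 1, "delta_pos": [0, 1.0, 0], "turn": 0}, {"jaw": 1, "delta_pos": [0, 2.0, 0], "turn": 0}, {"jaw": 1, "delta_pos": [0, 2.0, -4], "turn": 0}, {"jaw": 1, "delta_pos": [0, 2.0, -8], "turn": 0}, {"jaw": 1, "delta_pos": [-3, 4, -10], "turn": 0}, {"jaw": 1, "delta_pos": [-6, 5, -12], "turn": 0}, {"jaw": 1, "delta_pos": [-8, 6, -12], "turn": 0}, {"jaw": 1, "delta_pos": [-8, 6, -12], "turn": 0}]'

```text
t: 17.38
tool_pos: [0.4202, 0.0522, 0.2183]
ee_rot: [[0.982, -0.191, 0.001], [-0.191, -0.982, 0.0], [0.001, -0.0, -1.0]]
force: [-0.5, -0.2, -0.7]
finger_gap: -0.0003
finger_force: 0.0
```

```bash
python3 -c "
from h import *
where();red()
from bench import optics
c=optics.camera('wrist');f=np.load('f.npy')
pickle.dump(c,open('w4.pkl','wb'))
u=proj(c,toW(f,[0,.115,.1]))[0];print(u)
x=int(np.clip(u[0]-80,0,352));y=int(np.clip(u[1]-80,0,224));print(x,y)
cv2.imwrite('pics/w4.png',cv2.resize(c['frame'][y:y+160,x:x+160],None,fx=3.7,fy=3.7,interpolation=cv2.INTER_CUBIC))"
```

```text
t 17.38 fix mm [-130.2   31.2  218.3] yawF 0.1 F fix [-0.5 -0.3 -0.7] q6 103 q [  2.   1. 107.   0.  71.]
0.124 69 [-216.   15.] r 217 ang 176.0
0.116 69 [-209.    5.] r 209 ang 178.7
[140.67705417  18.6952147 ]
60 0
```

View pics/w4.png

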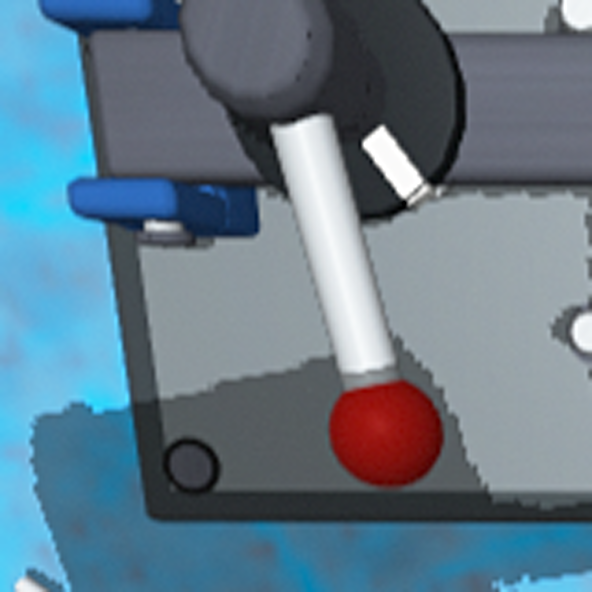

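The view shows the white line from (375,135) to (415,195) and the red ball at (387,433). I'll convert both to fixture angles.

```bash
cat > m.py <<'E'
from h import *
def meas(c,ball,li,lo,ox,oy,k):
    f=np.load('f.npy');u=lambda p:(ox+(p[0]+.5)/k-.5,oy+(p[1]+.5)/k-.5)
    for nm,p,zs in(("ball",ball,(.121,.118,.115,.112)),("inner",li,(.078,.082,.086)),("outer",lo,(.078,.082,.086))):
        for z in zs:
            q=toF(f,plane(c,u(p),z))[0]*1000-[0,115,0];print(nm,z,np.round(q[:2],1),"r",round(np.hypot(*q[:2]),1),"ang",round(np.degrees(np.arctan2(q[1],q[0])),1))
if __name__=="__main__":
    meas(pickle.load(open('w4.pkl','rb')),(387,433),(374,136),(418,196),60,0,3.7)
E
python3 m.py
```

```text
ball 0.121 [-70.1 -17.5] r 72.3 ang -166.0
ball 0.118 [-70.4 -16.6] r 72.3 ang -166.7
ball 0.115 [-70.6 -15.8] r 72.3 ang -167.4
ball 0.112 [-70.8 -14.9] r 72.4 ang -168.1
inner 0.078 [-8.6 -8. ] r 11.8 ang -136.9
inner 0.082 [-9.2 -9.1] r 13.0 ang -135.3
inner 0.086 [ -9.8 -10.2] r 14.2 ang -134.0
outer 0.078 [-20.9 -16.9] r 26.9 ang -141.0
outer 0.082 [-21.4 -17.9] r 27.9 ang -140.1
outer 0.086 [-21.8 -18.8] r 28.8 ang -139.2
```

Past the bite so far: about 25° (line -142°, bar -167°). The target bar angle is -232°, and I'll approach again to push in stages.

```bash
cat >> h.py <<'E'
def arc2(a0,a1,n,r=50,z=97,e=0):
    from bench import ctrl
    f=np.load("f.npy");s=ctrl.sense();R=s["ee_rot"]
    for a in np.linspace(a0,a1,n+1):
        t=np.radians(a);nn=np.array([-np.sin(t),np.cos(t)]);d=5+10*abs(nn[0])+4*abs(nn[1])+e
        P=np.r_[np.array([0,115])+r*np.array([np.cos(t),np.sin(t)])+d*nn,z]/1000
        print(round(a),"d",round(d,1),np.round(R.T@(toW(f,P)[0]-s["tool_pos"])*100,2).tolist())
E
python3 -c "
from h import *
where();go(-42,74,97,0)"
```

```text
t 17.48 fix mm [-128.    32.2  217.6] yawF 0.1 F fix [-0.2  0.2 -0.1] q6 103 q [  2.   2. 107.   0.  71.]
W [0.515 0.077 0.097] delta [ 8.6  -4.16 12.07] turn 0.002
```

Emit:
apply_moves --deltas '[{"jaw": 1, "delta_pos": [4, -2, 0], "turn": 0}, {"jaw": 1, "delta_pos": [8.6, -4.1, 0], "turn": 0}, {"jaw": 1, "delta_pos": [8.6, -4.1, 1], "turn": 0}, {"jaw": 1, "delta_pos": [8.6, -4.1, 4], "turn": 0}, {"jaw": 1, "delta_pos": [8.6, -4.1, 8], "turn": 0}, {"jaw": 1, "delta_pos": [8.6, -4.1, 11], "turn": 0}, {"jaw": 1, "delta_pos": [8.6, -4.1, 12], "turn": 0}, {"jaw": 1, "delta_pos": [8.6, -4.1, 12], "turn": 0}]'

```text
t: 18.15
tool_pos: [0.5142, 0.077, 0.0946]
ee_rot: [[0.982, -0.19, -0.005], [-0.19, -0.982, -0.0], [-0.005, 0.001, -1.0]]
force: [0.5, -0.5, 0.6]
finger_gap: -0.0001
finger_force: 0.0
```

```bash
python3 -c "
from h import *
where();arc2(-165,-220,9)"
```

```text
t 18.15 fix mm [-42.7  73.7  94.6] yawF 0.1 F fix [ 0.6 -0.4  0.6] q6 105 q [  4.  23. 100.   0.  58.]
-165 d 11.5 [-0.26, -1.73, -0.24]
-171 d 10.5 [-0.5, -2.32, -0.24]
-177 d 9.5 [-0.67, -2.94, -0.24]
-183 d 9.6 [-0.77, -3.46, -0.24]
-189 d 10.6 [-0.82, -3.9, -0.24]
-196 d 11.5 [-0.84, -4.36, -0.24]
-202 d 12.4 [-0.82, -4.82, -0.24]
-208 d 13.2 [-0.75, -5.29, -0.24]
-214 d 13.9 [-0.64, -5.76, -0.24]
-220 d 14.5 [-0.47, -6.23, -0.24]
```

Emit:
apply_moves --deltas '[{"jaw": 1, "delta_pos": [-0.25, -1.2, 0], "turn": 0}, {"jaw": 1, "delta_pos": [-0.35, -1.8, 0], "turn": 0}, {"jaw": 1, "delta_pos": [-0.5, -2.4, 0], "turn": 0}, {"jaw": 1, "delta_pos": [-0.65, -2.95, 0], "turn": 0}, {"jaw": 1, "delta_pos": [-0.75, -3.45, 0], "turn": 0}, {"jaw": 1, "delta_pos": [-0.8, -3.9, 0], "turn": 0}, {"jaw": 1, "delta_pos": [-0.85, -4.35, 0], "turn": 0}, {"jaw": 1, "delta_pos": [-0.8, -4.8, 0], "turn": 0}, {"jaw": 1, "delta_pos": [-0.75, -5.3, 0], "turn": 0}, {"jaw": 1, "delta_pos": [-0.65, -5.75, 0], "turn": 0}]'

```text
t: 18.98
tool_pos: [0.5197, 0.1356, 0.0975]
ee_rot: [[0.982, -0.19, -0.0], [-0.19, -0.982, 0.0], [-0.0, -0.0, -1.0]]
force: [-1.3, -4.4, -0.4]
finger_gap: -0.0001
finger_force: 1.8
```

```bash
cat >> h.py <<'E'
def redw(z=.117,save=None):
    from bench import optics
    f=np.load("f.npy");S=optics.camera("wrist");I=S["frame"].astype(int)
    if save: pickle.dump(S,open(save,"wb"))
    m=((I[...,2]>90)&(I[...,1]<50)&(I[...,0]<50)).astype(np.uint8)
    n,l,st,ce=cv2.connectedComponentsWithStats(m)
    for i in range(1,n):
        if st[i,4]>60:
            p=toF(f,plane(S,ce[i],z))[0]*1000-[0,115,0]
            print("W",st[i].tolist(),np.round(p[:2]),"r",round(np.hypot(*p[:2]),1),"ang",round(np.degrees(np.arctan2(p[1],p[0])),1))
E
python3 -c "
from h import *
where();redw();red();arc2(-214,-232,3)"
```

```text
t 18.98 fix mm [-48.6 132.2  97.5] yawF 0.2 F fix [-0.4 -4.6 -0.4] q6 112 q [11. 24. 97.  0. 59.]
W [164, 254, 49, 35, 942] [-50.  46.] r 68.4 ang 137.3
W [341, 326, 20, 20, 134] [-85. -31.] r 90.8 ang -159.8
0.124 214 [-218.   33.] r 220 ang 171.5
0.116 214 [-210.   23.] r 211 ang 173.9
-214 d 13.9 [-0.06, 0.1, 0.03]
-220 d 14.5 [0.1, -0.36, 0.03]
-226 d 15.0 [0.32, -0.81, 0.03]
-232 d 15.3 [0.58, -1.25, 0.03]
```

Emit:
apply_moves --deltas '[{"jaw": 1, "delta_pos": [0.05, -0.2, 0], "turn": 0}, {"jaw": 1, "delta_pos": [0.1, -0.3, 0], "turn": 0}, {"jaw": 1, "delta_pos": [0.1, -0.3, 0], "turn": 0}, {"jaw": 1, "delta_pos": [-0.5, 1.0, 0], "turn": 0}, {"jaw": 1, "delta_pos": [-1, 3, 0], "turn": 0}, {"jaw": 1, "delta_pos": [-2, 5, -4], "turn": 0}, {"jaw": 1, "delta_pos": [-4, 7, -8], "turn": 0}, {"jaw": 1, "delta_pos": [-6, 9, -11], "turn": 0}, {"jaw": 1, "delta_pos": [-7.5, 9, -12], "turn": 0}, {"jaw": 1, "delta_pos": [-7.5, 9, -12], "turn": 0}]'

```text
t: 19.92
tool_pos: [0.4281, 0.0606, 0.2214]
ee_rot: [[0.982, -0.191, 0.007], [-0.191, -0.982, 0.001], [0.006, -0.002, -1.0]]
force: [0.2, -0.8, 1.6]
finger_gap: 0.0001
finger_force: 0.0
```

```bash
python3 -c "
from h import *
where();redw(save='w5.pkl');red();c=pickle.load(open('w5.pkl','rb'))
cv2.imwrite('pics/w5.png',cv2.resize(c['frame'][0:160,0:210],None,fx=3.7,fy=3.7,interpolation=cv2.INTER_CUBIC))"
```

```text
t 19.92 fix mm [-124.2   41.   221.4] yawF 0.1 F fix [ 0.4 -0.8  1.6] q6 104 q [  3.   2. 106.   0.  71.]
W [95, 95, 31, 29, 608] [-61.  37.] r 71.0 ang 148.8
W [178, 179, 69, 69, 3644] [-147.  -40.] r 152.2 ang -164.6
0.124 12 [-65.  42.] r 78 ang 147.1
0.116 12 [-56.  32.] r 64 ang 149.8
0.124 108 [-217.   19.] r 217 ang 174.9
0.116 108 [-209.    9.] r 209 ang 177.5
```

View pics/w5.png

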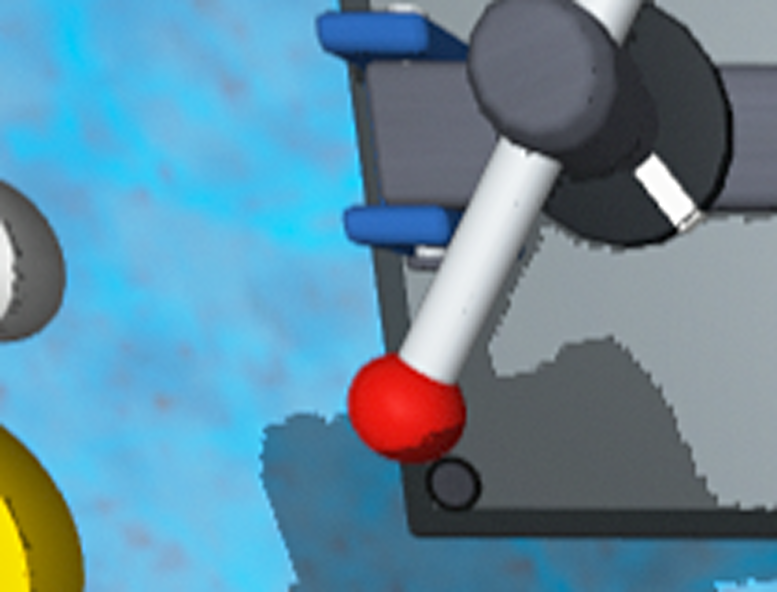

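View: red ball at (407,408), white line from (648,165) to (688,222); the collar has stayed put. I'll compute the turn past the bite.

```bash
python3 -c "
from m import *
meas(pickle.load(open('w5.pkl','rb')),(407,408),(650,167),(687,220),0,0,3.7)
where();go(-64,110,97,0)"
```

```text
ball 0.121 [-60.3  34.2] r 69.3 ang 150.4
ball 0.118 [-60.4  35.5] r 70.1 ang 149.5
ball 0.115 [-60.6  36.9] r 70.9 ang 148.7
ball 0.112 [-60.7  38.2] r 71.8 ang 147.8
inner 0.078 [-9.  -9.2] r 12.8 ang -134.2
inner 0.082 [ -9.5 -10.1] r 13.9 ang -133.2
inner 0.086 [-10.1 -11. ] r 14.9 ang -132.3
outer 0.078 [-20.2 -16.9] r 26.3 ang -139.9
outer 0.082 [-20.5 -17.8] r 27.2 ang -139.2
outer 0.086 [-20.9 -18.6] r 28.0 ang -138.4
t 20.02 fix mm [-123.2   41.6  218. ] yawF 0.1 F fix [ 0.5 -0.1  1. ] q6 104 q [  3.   3. 106.   0.  71.]
W [0.5   0.117 0.097] delta [ 5.91 -6.81 12.13] turn 0.002
```

Emit:
apply_moves --deltas '[{"jaw": 1, "delta_pos": [3, -4, 0], "turn": 0}, {"jaw": 1, "delta_pos": [6.0, -6.9, 0], "turn": 0}, {"jaw": 1, "delta_pos": [6.0, -6.9, 1], "turn": 0}, {"jaw": 1, "delta_pos": [6.0, -6.9, 4], "turn": 0}, {"jaw": 1, "delta_pos": [6.0, -6.9, 8], "turn": 0}, {"jaw": 1, "delta_pos": [6.0, -6.9, 11], "turn": 0}, {"jaw": 1, "delta_pos": [6.0, -6.9, 12], "turn": 0}, {"jaw": 1, "delta_pos": [6.0, -6.9, 12], "turn": 0}, {"jaw": 1, "delta_pos": [6.0, -6.9, 12], "turn": 0}]'

```text
t: 20.77
tool_pos: [0.5015, 0.1174, 0.0977]
ee_rot: [[0.982, -0.19, -0.0], [-0.19, -0.982, 0.0], [-0.0, -0.0, -1.0]]
force: [-1.0, 0.0, 1.2]
finger_gap: 0.0001
finger_force: 0.0
```

```bash
python3 -c "
from h import *
where();redw();red();go(-48,134,97,0);go(-42,145,97,0)"
```

```text
t 20.77 fix mm [-63.1 110.9  97.7] yawF 0.2 F fix [-1.  -0.2  1.2] q6 110 q [  9.  22. 100.   0.  58.]
W [135, 239, 51, 51, 1670] [-61.  38.] r 71.9 ang 148.5
W [247, 325, 11, 19, 66] [-98.  -5.] r 98.6 ang -177.2
W [249, 338, 11, 11, 72] [-106.   -6.] r 105.7 ang -176.5
0.124 190 [-217.   30.] r 219 ang 172.2
0.116 190 [-210.   20.] r 211 ang 174.6
W [0.521 0.137 0.097] delta [ 1.46 -2.29  0.21] turn 0.003
W [0.529 0.147 0.097] delta [ 2.07 -3.39  0.21] turn 0.003
```

Emit:
apply_moves --deltas '[{"jaw": 1, "delta_pos": [0.5, -0.8, 0], "turn": 0}, {"jaw": 1, "delta_pos": [1.0, -1.5, 0], "turn": 0}, {"jaw": 1, "delta_pos": [1.5, -2.3, 0], "turn": 0}, {"jaw": 1, "delta_pos": [1.6, -2.6, 0], "turn": 0}, {"jaw": 1, "delta_pos": [1.6, -2.6, 0], "turn": 0}]'

```text
t: 21.28
tool_pos: [0.5221, 0.1405, 0.0974]
ee_rot: [[0.982, -0.189, 0.0], [-0.189, -0.982, -0.0], [0.0, -0.0, -1.0]]
force: [-0.9, -0.5, 0.4]
finger_gap: -0.0001
finger_force: 0.6
```

```bash
python3 -c "
from h import *
where();redw();red()"
```

```text
t 21.28 fix mm [-47.3 137.5  97.4] yawF 0.2 F fix [-0.7 -0.7  0.4] q6 112 q [11. 25. 96. -0. 59.]
W [163, 246, 50, 43, 1329] [-47.  52.] r 69.6 ang 132.1
W [341, 326, 22, 20, 133] [-84. -27.] r 87.9 ang -162.4
0.124 215 [-218.   32.] r 220 ang 171.6
0.116 215 [-210.   22.] r 212 ang 173.9
```

Emit:
apply_moves --deltas '[{"jaw": 1, "delta_pos": [-0.4, 0.3, 0], "turn": 0}, {"jaw": 1, "delta_pos": [-0.8, 0.7, 0], "turn": 0}, {"jaw": 1, "delta_pos": [-0.8, 0.7, 0], "turn": 0}]'

```text
t: 21.63
tool_pos: [0.5115, 0.1338, 0.0972]
ee_rot: [[0.982, -0.19, -0.001], [-0.19, -0.982, -0.0], [-0.0, 0.0, -1.0]]
force: [-0.1, 0.6, 0.4]
finger_gap: 0.0005
finger_force: 0.0
```

```bash
python3 -c "
from h import *
where();redw();red()"
```

```text
t 21.63 fix mm [-56.4 128.9  97.2] yawF 0.1 F fix [-0.2  0.5  0.4] q6 112 q [11. 23. 98.  0. 58.]
W [163, 244, 50, 45, 1400] [-55.  43.] r 70.1 ang 142.2
W [341, 325, 21, 22, 75] [-92. -35.] r 98.6 ang -159.2
0.124 214 [-218.   32.] r 220 ang 171.6
0.116 214 [-211.   22.] r 212 ang 173.9
```

```bash
python3 -c "
from h import *
montage('m6',(150,240,200,300),(165,250,200,310))
d=pickle.load(open('m6.pkl','rb'));o=cv2.imread('pics/m6.png')
o[320:,400:]=cv2.resize(d['wrist']['frame'][204:384,100:357],(400,280),interpolation=cv2.INTER_CUBIC);cv2.imwrite('pics/m6.png',o)"
```

```text
(no output)
```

View pics/m6.png

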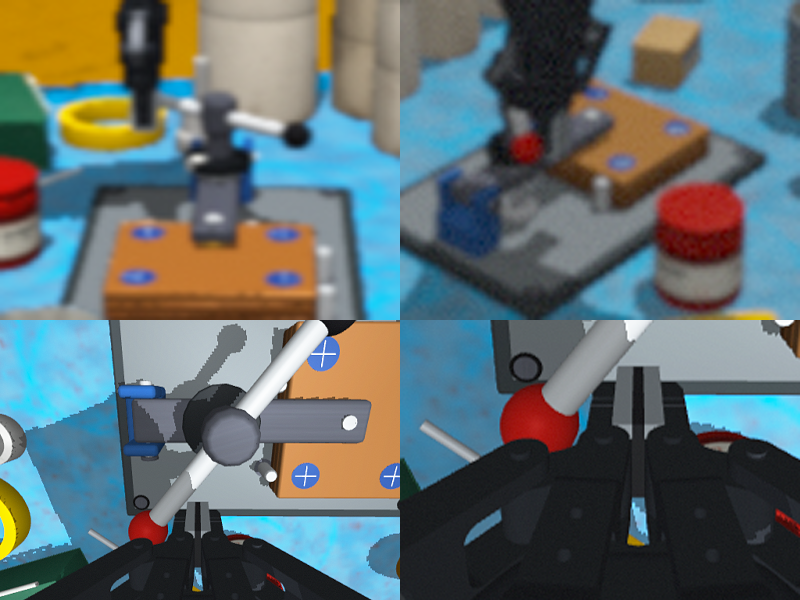

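View: the finger is behind the bar and the ball (148,530) lies partly under the left finger linkage. I'll lift straight up to free the bar, then re-measure.

Emit:
apply_moves --deltas '[{"jaw": 1, "delta_pos": [0, 0, -2], "turn": 0}, {"jaw": 1, "delta_pos": [0, 0, -5], "turn": 0}, {"jaw": 1, "delta_pos": [0, 0, -8], "turn": 0}, {"jaw": 1, "delta_pos": [-3, 4, -11], "turn": 0}, {"jaw": 1, "delta_pos": [-6, 7, -12], "turn": 0}, {"jaw": 1, "delta_pos": [-7, 8, -12], "turn": 0}, {"jaw": 1, "delta_pos": [-7, 8, -12], "turn": 0}, {"jaw": 1, "delta_pos": [-7, 8, -12], "turn": 0}]'

```text
t: 22.55
tool_pos: [0.4283, 0.0687, 0.2182]
ee_rot: [[0.982, -0.191, 0.002], [-0.191, -0.982, 0.0], [0.002, -0.001, -1.0]]
force: [-0.1, 0.3, 0.1]
finger_gap: -0.0002
finger_force: 0.0
```

```bash
cat > fin.py <<'E'
# bar angle from red-ball and line pixels, axis (-.5,113.2)
from h import *
from bench import optics
f=np.load('f.npy');A=np.array([-.5,113.2])
c=optics.camera("wrist");I=c["frame"].astype(int);pickle.dump(c,open("wl.pkl","wb"))
m=((I[...,2]>90)&(I[...,1]<50)&(I[...,0]<50)).astype(np.uint8)
n,l,st,ce=cv2.connectedComponentsWithStats(m)
for i in range(1,n):
    if st[i,4]>100:
        p=toF(f,plane(c,ce[i],.117))[0,:2]*1000-A;print("ball",st[i].tolist(),np.round(p),round(np.hypot(*p),1),round(np.degrees(np.arctan2(p[1],p[0])),1))
# white pixels on the collar annulus at z=.082
g=np.array([[*toF(f,plane(c,(u,v),.082))[0,:2]*1000-A,u,v] for v in range(0,200) for u in range(0,300) if I[v,u].min()>185])
if len(g):
    r=np.hypot(g[:,0],g[:,1]);k=(r>13)&(r<26);q=g[k]
    a=np.degrees(np.arctan2(q[:,1],q[:,0]));s=(abs(a+143)<20);q=q[s]
    if len(q)>5:
        w,v=np.linalg.eigh(np.cov(q[:,:2].T));d=v[:,1];d*=np.sign(d@q[:,:2].mean(0))
        print("line n",len(q),"centroid",round(np.median(a[s]),1),"dir",round(np.degrees(np.arctan2(d[1],d[0])),1))
E
python3 -c "
from h import *
where()
import fin"
```

```text
t 22.55 fix mm [-125.5   49.   218.2] yawF 0.1 F fix [-0.2  0.2  0.1] q6 105 q [  4.   3. 106.   0.  71.]
ball [93, 88, 32, 30, 675] [-57.  44.] 71.8 141.9
ball [185, 179, 70, 69, 3640] [-146.  -37.] 150.4 -165.7
line n 119 centroid -143.7 dir -144.4
```

Bar at -218°, line at -144°, so 74° past the bite with 16° to go. I'll approach with the tip higher, push a little and lift straight off.

```bash
python3 -c "
from h import *
where();go(-62,118,104,0)"
```

```text
t 22.6 fix mm [-125.1   49.5  217.7] yawF 0.1 F fix [ 0.3  0.1 -0.3] q6 105 q [  4.   3. 106.   0.  71.]
W [0.504 0.124 0.104] delta [ 6.31 -6.83 11.38] turn 0.002
```

Emit:
apply_moves --deltas '[{"jaw": 1, "delta_pos": [3, -4, 0], "turn": 0}, {"jaw": 1, "delta_pos": [6.3, -6.8, 0], "turn": 0}, {"jaw": 1, "delta_pos": [6.3, -6.8, 2], "turn": 0}, {"jaw": 1, "delta_pos": [6.3, -6.8, 6], "turn": 0}, {"jaw": 1, "delta_pos": [6.3, -6.8, 10], "turn": 0}, {"jaw": 1, "delta_pos": [6.3, -6.8, 11.3], "turn": 0}, {"jaw": 1, "delta_pos": [6.3, -6.8, 11.3], "turn": 0}, {"jaw": 1, "delta_pos": [6.8, -7.4, 11.3], "turn": 0}, {"jaw": 1, "delta_pos": [7.3, -8.1, 11.3], "turn": 0}, {"jaw": 1, "delta_pos": [7.5, -8.4, 11.3], "turn": 0}]'

```text
t: 23.43
tool_pos: [0.5197, 0.1384, 0.1057]
ee_rot: [[0.982, -0.19, 0.002], [-0.19, -0.982, 0.0], [0.002, -0.001, -1.0]]
force: [-0.9, -1.7, -2.1]
finger_gap: 0.0
finger_force: 1.3
```

```bash
python3 -c "
from h import *
where()
import fin"
```

```text
t 23.43 fix mm [-49.2 135.  105.7] yawF 0.2 F fix [-0.6 -1.8 -2.1] q6 112 q [11. 24. 97. -0. 60.]
ball [171, 242, 47, 47, 1424] [-52.  50.] 71.8 136.4
```

Emit:
apply_moves --deltas '[{"jaw": 1, "delta_pos": [0.15, -0.25, 0], "turn": 0}, {"jaw": 1, "delta_pos": [0.3, -0.5, 0], "turn": 0}, {"jaw": 1, "delta_pos": [0.4, -0.7, 0], "turn": 0}, {"jaw": 1, "delta_pos": [0.4, -0.7, 0], "turn": 0}]'

```text
t: 23.82
tool_pos: [0.5236, 0.1436, 0.1046]
ee_rot: [[0.982, -0.19, 0.001], [-0.19, -0.982, -0.0], [0.001, -0.0, -1.0]]
force: [-0.9, -2.7, 1.5]
finger_gap: 0.0002
finger_force: 1.3
```

```bash
python3 -c "
from h import *
where()
import fin"
```

```text
t 23.82 fix mm [-46.4 140.9 104.6] yawF 0.2 F fix [-0.4 -2.8  1.5] q6 112 q [11. 24. 96. -0. 60.]
ball [170, 237, 48, 48, 1547] [-46.  55.] 72.1 129.8
```

Emit:
apply_moves --deltas '[{"jaw": 1, "delta_pos": [0.1, -0.15, 0], "turn": 0}, {"jaw": 1, "delta_pos": [0.2, -0.3, 0], "turn": 0}, {"jaw": 1, "delta_pos": [0.2, -0.3, 0], "turn": 0}]'

```text
t: 24.12
tool_pos: [0.526, 0.1462, 0.1044]
ee_rot: [[0.982, -0.19, 0.0], [-0.19, -0.982, 0.0], [0.0, -0.0, -1.0]]
force: [-2.3, -2.9, 1.2]
finger_gap: 0.0003
finger_force: 1.5
```

```bash
python3 -c "
from h import *
where()
import fin"
```

```text
t 24.12 fix mm [-44.5 143.9 104.4] yawF 0.2 F fix [-1.7 -3.3  1.2] q6 113 q [12. 25. 95.  0. 60.]
ball [171, 234, 48, 49, 1602] [-43.  58.] 72.3 126.6
```

Emit:
apply_moves --deltas '[{"jaw": 1, "delta_pos": [-0.1, 0.08, 0], "turn": 0}, {"jaw": 1, "delta_pos": [-0.2, 0.15, -1], "turn": 0}, {"jaw": 1, "delta_pos": [-0.2, 0.15, -4], "turn": 0}, {"jaw": 1, "delta_pos": [-0.2, 0.15, -8], "turn": 0}, {"jaw": 1, "delta_pos": [-4, 5, -11], "turn": 0}, {"jaw": 1, "delta_pos": [-7, 8, -11], "turn": 0}, {"jaw": 1, "delta_pos": [-8, 9, -11], "turn": 0}, {"jaw": 1, "delta_pos": [-8, 9, -11], "turn": 0}, {"jaw": 1, "delta_pos": [-8, 9, -11], "turn": 0}]'

```text
t: 24.92
tool_pos: [0.4297, 0.0724, 0.2158]
ee_rot: [[0.982, -0.191, 0.003], [-0.191, -0.982, 0.001], [0.003, -0.001, -1.0]]
force: [0.2, 0.6, 0.3]
finger_gap: 0.0003
finger_force: 0.0
```

```bash
python3 -c "
from h import *
where()
import fin
red()"
```

```text
t 24.92 fix mm [-124.8   52.9  215.8] yawF 0.1 F fix [0.1 0.6 0.3] q6 106 q [  5.   3. 106.   0.  71.]
ball [90, 83, 32, 30, 701] [-52.  49.] 71.9 136.6
ball [189, 180, 70, 69, 3585] [-145.  -36.] 149.3 -166.0
line n 118 centroid -143.2 dir -144.2
0.124 15 [-58.  55.] r 80 ang 136.7
0.116 15 [-48.  45.] r 66 ang 136.9
0.124 149 [-217.   24.] r 218 ang 173.7
0.116 149 [-209.   14.] r 210 ang 176.2
```

The bar springs back about 10° on release, confirmed by two cameras; it rests at 79–80° past the bite. One more small push will bring the resting angle near 90°.

```bash
python3 -c "
from h import *
where();go(-60,122,105,0);go(-43,146,105,0)"
```

```text
t 25.02 fix mm [-123.8   53.9  215. ] yawF 0.1 F fix [ 0.1  0.1 -0.7] q6 106 q [  5.   3. 106.   0.  71.]
W [0.507 0.128 0.105] delta [ 6.38 -6.78 11.01] turn 0.003
W [0.528 0.148 0.105] delta [ 8.09 -9.18 11.01] turn 0.003
```

Emit:
apply_moves --deltas '[{"jaw": 1, "delta_pos": [3, -4, 0], "turn": 0}, {"jaw": 1, "delta_pos": [6.4, -6.8, 0], "turn": 0}, {"jaw": 1, "delta_pos": [6.4, -6.8, 2], "turn": 0}, {"jaw": 1, "delta_pos": [6.4, -6.8, 6], "turn": 0}, {"jaw": 1, "delta_pos": [6.4, -6.8, 10], "turn": 0}, {"jaw": 1, "delta_pos": [6.4, -6.8, 11], "turn": 0}, {"jaw": 1, "delta_pos": [6.4, -6.8, 11], "turn": 0}, {"jaw": 1, "delta_pos": [6.9, -7.5, 11], "turn": 0}, {"jaw": 1, "delta_pos": [7.4, -8.3, 11], "turn": 0}, {"jaw": 1, "delta_pos": [7.9, -8.9, 11], "turn": 0}]'

```text
t: 25.85
tool_pos: [0.5264, 0.1462, 0.1066]
ee_rot: [[0.982, -0.19, 0.003], [-0.19, -0.982, 0.0], [0.003, -0.001, -1.0]]
force: [-2.2, -3.5, -0.1]
finger_gap: 0.0001
finger_force: 1.7
```

```bash
python3 -c "
from h import *
where()
import fin
go(-40.3,149,104.5,0)"
```

```text
t 25.85 fix mm [-44.1 144.  106.6] yawF 0.2 F fix [-1.5 -3.8 -0.1] q6 113 q [12. 24. 95. -0. 60.]
ball [173, 233, 47, 48, 1551] [-43.  58.] 72.4 126.8
W [0.531 0.15  0.104] delta [ 0.34 -0.44  0.18] turn 0.003
```

Emit:
apply_moves --deltas '[{"jaw": 1, "delta_pos": [0.2, -0.25, 0], "turn": 0}, {"jaw": 1, "delta_pos": [0.35, -0.5, 0], "turn": 0}, {"jaw": 1, "delta_pos": [0.35, -0.5, 0], "turn": 0}]'

```text
t: 26.15
tool_pos: [0.5294, 0.1498, 0.1048]
ee_rot: [[0.982, -0.19, 0.001], [-0.19, -0.982, 0.0], [0.001, -0.0, -1.0]]
force: [-0.8, -1.6, 2.9]
finger_gap: -0.0001
finger_force: 1.2
```

```bash
python3 -c "
from h import *
where()
import fin"
```

```text
t 26.15 fix mm [-41.9 148.  104.8] yawF 0.2 F fix [-0.5 -1.7  2.9] q6 113 q [12. 25. 94.  0. 60.]
ball [172, 229, 48, 49, 1627] [-38.  62.] 72.3 121.7
```

Emit:
apply_moves --deltas '[{"jaw": 1, "delta_pos": [-0.1, 0.08, 0], "turn": 0}, {"jaw": 1, "delta_pos": [-0.2, 0.15, -1], "turn": 0}, {"jaw": 1, "delta_pos": [-0.2, 0.15, -4], "turn": 0}, {"jaw": 1, "delta_pos": [-0.2, 0.15, -8], "turn": 0}, {"jaw": 1, "delta_pos": [-4, 5, -11], "turn": 0}, {"jaw": 1, "delta_pos": [-7, 8, -11], "turn": 0}, {"jaw": 1, "delta_pos": [-8.2, 9.5, -11], "turn": 0}, {"jaw": 1, "delta_pos": [-8.2, 9.5, -11], "turn": 0}, {"jaw": 1, "delta_pos": [-8.2, 9.5, -11], "turn": 0}]'

```text
t: 26.95
tool_pos: [0.4298, 0.071, 0.2158]
ee_rot: [[0.981, -0.192, 0.003], [-0.192, -0.981, 0.0], [0.003, -0.001, -1.0]]
force: [-0.2, 0.2, 0.8]
finger_gap: 0.0001
finger_force: 0.0
```

```bash
python3 -c "
from h import *
where()
import fin
red()"
```

```text
t 26.95 fix mm [-124.5   51.5  215.8] yawF 0.1 F fix [-0.3  0.2  0.8] q6 106 q [  5.   3. 106.   0.  71.]
ball [81, 77, 33, 31, 710] [-48.  54.] 72.0 131.9
ball [187, 180, 70, 70, 3615] [-145.  -36.] 149.4 -165.9
line n 121 centroid -142.8 dir -144.5
0.124 20 [-54.  57.] r 78 ang 133.2
0.116 20 [-44.  48.] r 65 ang 132.6
0.124 139 [-218.   23.] r 219 ang 173.9
0.116 139 [-210.   13.] r 210 ang 176.4
```

```bash
python3 -c "
from bench import ctrl
print(ctrl.finish_job())"
```

```text
the job is handed in; nothing more can be done
None
```

I handed the job in: the three blanks are square and flush against both sets of dowel pins, and the strap is clamped, with the T-bar resting about 84° past the bite (about 95° at the furthest push, before it sprang back on release), short of the full 90°.

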